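# Load mould inserts into the gaps of a flap-topped magazine

### The arm

A 6-joint arm with a two-finger parallel gripper is mounted at the origin on a cart in front of the work surface, level with it; the furniture and walls round the work are solid. World frame = base frame: x ahead of the robot, y to its left, z up, the work surface at z = 0. Lengths are in m, angles in rad, forces in N, time in s.
With the tool pointing down it reaches from about 0.325 to 0.925 m from the base axis. Payload 3.1 kg.
Tool frame: the origin (TCP) lies at the centre of the arm's flange, where the gripper is bolted on; the fingertips stand env.tcp_to_tips ahead of it and the grasp point (between the pads) lies 155 mm ahead of it (env.tcp_to_tips is the distance from the TCP to the fingertips, in m); z points along the fingers, y is the line along which they close (so a half turn about z gives the same grasp; the last joint's range is limited). The gripper opens to 85 mm and grips with 20 to 120 N. Pads are 22 mm wide; open, the fingers measure 114 mm over their backs; the gripper's body (76 mm by 85 mm) begins 54 mm behind the grasp point. The pads swing forward as they close: fully open they stand 13 mm farther back than shut.
Start: joints at [-1.4, 0.217, 1.613, -0, 1.311, -0.112], TCP at [0.174, -0.6, 0.405] pointing down, gripper open.
Joint ranges: [-2.75, 2.75], [-0.78, 2.1], [0.31, 2.55], [-1.13, 4.27], [0.13, 2.63], [-2.58, 2.58]. Speed limits (rad/s): [2.79, 2.79, 3.14, 3.14, 3.14, 3.14].

### API

Orientations are given as a rotation vector (axis times angle).
In Python, from bench import env, vision gives the robot as it stands. The module is installed in compiled form; this text tells all that it offers.
- The arm moves only by the shell command python3 -m crank 'ROWS'. ROWS is JSON, a list of rows, each a list of 3 entries, a list of its own where there are three numbers: the shift along the tool's x, y, z in units of 40 mm (1.0 is 40 mm), then the turn, a rotation vector about the tool's x, y, z in rad, then the opening, from 0 (shut) to 1 (fully open). In form: [[[tx, ty, tz], [wx, wy, wz], claw], ...]. A call has 1 to 12 rows; each row is the pose to reach, as a shift and turn from the pose commanded when the call began, along the tool's axes at that moment; what a row does not reach only later rows make up. A row lasts 1/12 s, in which the tool goes at most 41.7 mm and 7.16 degrees, less where a joint would pass 70% of its speed; a pose out of reach is approached as far as the arm can. A call with a gripper value outside its range is refused whole. The fingers move at their own pace and stop on an object; the grip force is fixed at half the most. Time passes only in rows, so rows that repeat a pose let the fingers close. It gives the time, the measured TCP pose, the force, the opening and the grip force at its end, in the units of the state.
- env.sense(): the state, without advancing time (a new reading comes with each control period).
- vision.camera(name): name is "scene" or "top" or "wrist"; returns a dict with "pixels" (384x512x3 uint8, red, green, blue), "z_map" (384x512 float32, m along the optical axis (not along the pixel's ray), 0 where there is no reading), "mtx" (3x3 intrinsics, pixels), "eye" and "attitude" of the camera in the world; the wrist camera has in their place "mount" (4x4, takes a point from camera to tool coordinates, whose origin is the TCP and whose axes are the flange's). Camera axes: x right, y down, z forward; pixel columns grow to the right and rows downward; lengths in m; the calibration is good to about 2 mm. A picture is of the moment at which its call begins: read the wrist's pose just before it.
- env.sign_off(): hands the job in; it is judged then, once.
The state is a dict: "clock": time; "joint_positions": joint angles; "qvel": joint speeds; "effort": joint torques, N m; "tcp_pos": TCP position; "orientation": TCP orientation; "contact_force": force on the tool from outside, world axes, zero at the start; "ft_torque": the same for the moment, N m; "width": finger opening in m; "grip_force": force on a finger pad.
Only numpy, scipy, OpenCV 4.12 (cv2) and the standard library are available. Lean on these libraries where they do the work, as an engineer would, in place of code of your own. Each camera call takes 0.05 s, during which the arm holds its last target. There are 200 camera calls.

### The job

Load every loose mould insert lying in front of the magazine into one of its empty bays: flip up the flap over the bay, set the insert flat and fully down in the gap between its neighbours without shifting them or lifting them out, and press the flap shut again. Finish with one insert to a bay and all three flaps fully shut, also one over a bay left empty, and leave the other things on the cabinet alone.

Things in the scene. Friction and masses are not known exactly. Their poses are not given: they have to be found in the camera images.
- magazine: fixed aluminium insert magazine, 106 (x) x 272 mm (y); origin on the cabinet top in the middle of the row; x away from the robot, y left along the row. 7 bays, 36 mm apart, in one open channel without partitions, grippy rubber floor at z 12 mm, numbered 1-7 from the left. Ledges 4 mm high above it at x -30..-25 and 25..30 mm; 20 mm end stops; hinge rail at x 62-72, top at z 36 mm
- bay_2 (a point): floor centre of empty bay 2 (magazine y = 72 mm, 12 mm above the cabinet top), axes as the magazine's; a gap about 38 mm wide between stock inserts 1 and 3, under flap 2. An insert belongs here flat, its 46 mm length along magazine x, its 34 mm width along y, either way round
- bay_4 (a point): floor centre of empty bay 4 (magazine y = 0 mm, 12 mm above the cabinet top), axes as the magazine's; a gap about 38 mm wide between stock inserts 3 and 5, under flap 4. An insert belongs here flat, its 46 mm length along magazine x, its 34 mm width along y, either way round
- bay_6 (a point): floor centre of empty bay 6 (magazine y = -72 mm, 12 mm above the cabinet top), axes as the magazine's; a gap about 38 mm wide between stock inserts 5 and 7, under flap 6. An insert belongs here flat, its 46 mm length along magazine x, its 34 mm width along y, either way round
- flap_2 (a joint): steel flap over bay 2: rad, 0 = shut (level, underside 28 mm above the bay floor), grows as its front rises, stop at 2.0 (leaning back). Hinge axis along magazine y at x 66 mm, z 41.5 mm. Plate 30 mm wide, 3 thick, reaching 94 mm forward. Stiff hinge: stays at any angle, moves with about 0.5 N at the tab; starts shut or slightly ajar
- tab_2 (a point): middle of the free part of flap 2's black finger tab: a bar 10 mm wide (y), 8 thick, standing 24 mm out of the plate's front edge; this point is 108 mm from the hinge axis, 14 mm beyond the plate. It can be pinched across its width from above at any flap angle and led round the hinge
- flap_4 (a joint): steel flap over bay 4: rad, 0 = shut (level, underside 28 mm above the bay floor), grows as its front rises, stop at 2.0 (leaning back). Hinge axis along magazine y at x 66 mm, z 41.5 mm. Plate 30 mm wide, 3 thick, reaching 94 mm forward. Stiff hinge: stays at any angle, moves with about 0.5 N at the tab; starts shut or slightly ajar
- tab_4 (a point): middle of the free part of flap 4's black finger tab: a bar 10 mm wide (y), 8 thick, standing 24 mm out of the plate's front edge; this point is 108 mm from the hinge axis, 14 mm beyond the plate. It can be pinched across its width from above at any flap angle and led round the hinge
- flap_6 (a joint): steel flap over bay 6: rad, 0 = shut (level, underside 28 mm above the bay floor), grows as its front rises, stop at 2.0 (leaning back). Hinge axis along magazine y at x 66 mm, z 41.5 mm. Plate 30 mm wide, 3 thick, reaching 94 mm forward. Stiff hinge: stays at any angle, moves with about 0.5 N at the tab; starts shut or slightly ajar
- tab_6 (a point): middle of the free part of flap 6's black finger tab: a bar 10 mm wide (y), 8 thick, standing 24 mm out of the plate's front edge; this point is 108 mm from the hinge axis, 14 mm beyond the plate. It can be pinched across its width from above at any flap angle and led round the hinge
- insert_a: a machined steel mould insert, a plain block 34 (own x) x 46 (own y) x 24 mm high (the block's flat sides end at 22 mm, the top 2 mm is shallow relief), about 0.11 kg; origin at the centre of its underside, z up; lies flat on the cabinet top in front of the magazine, to be loaded (absent in some starts)
- insert_b: a machined steel mould insert, a plain block 34 (own x) x 46 (own y) x 24 mm high (the block's flat sides end at 22 mm, the top 2 mm is shallow relief), about 0.11 kg; origin at the centre of its underside, z up; lies flat on the cabinet top in front of the magazine, to be loaded (absent in some starts)
- insert_c: a machined steel mould insert, a plain block 34 (own x) x 46 (own y) x 24 mm high (the block's flat sides end at 22 mm, the top 2 mm is shallow relief), about 0.11 kg; origin at the centre of its underside, z up; lies flat on the cabinet top in front of the magazine, to be loaded (absent in some starts)
- stock_1: a machined steel mould insert, a plain block 34 (own x) x 46 (own y) x 24 mm high (the block's flat sides end at 22 mm, the top 2 mm is shallow relief), about 0.11 kg; origin at the centre of its underside, z up; already lies loose in bay 1 of the magazine and must stay there
- stock_3: a machined steel mould insert, a plain block 34 (own x) x 46 (own y) x 24 mm high (the block's flat sides end at 22 mm, the top 2 mm is shallow relief), about 0.11 kg; origin at the centre of its underside, z up; already lies loose in bay 3 of the magazine and must stay there
- stock_5: a machined steel mould insert, a plain block 34 (own x) x 46 (own y) x 24 mm high (the block's flat sides end at 22 mm, the top 2 mm is shallow relief), about 0.11 kg; origin at the centre of its underside, z up; already lies loose in bay 5 of the magazine and must stay there
- stock_7: a machined steel mould insert, a plain block 34 (own x) x 46 (own y) x 24 mm high (the block's flat sides end at 22 mm, the top 2 mm is shallow relief), about 0.11 kg; origin at the centre of its underside, z up; already lies loose in bay 7 of the magazine and must stay there
- tape: bystander: a roll of masking tape, 90 mm across, 24 mm high, origin at the centre of its underside
- pot: bystander: a round paste pot with a lid, 57 mm across, 36 mm high, origin at the centre of its underside
- compound: bystander: a bar of polishing compound, 39 x 89 x 32 mm, origin at the centre of its underside

How it is judged:
By the outcome, as a careful person would: the job done as asked, in the order asked, and still so for the second after the job is handed in, with the robot touching nothing.
Of insert_a, insert_b, insert_c only 2 to 3 are there at a start; the rules pass over those that are not, and their reading is None.
At some moment in a run one of insert_a, insert_b, insert_c may be knocked a few centimetres aside while the robot is not near it.
It also fails if it takes over 210 s, if anything falls off the work surface, if the arm or the gripper's body presses on something with over 40 N, if the wrist force passes 120 N, or if a joint passes its speed limit or range.

## Working session

There is one attempt and no reset: what is moved stays moved. The work goes in short steps, Python scripts to look and compute and a shell command to move; the robot and the scene stay as the last step left them, time stands still between calls to the robot, and variables do not carry over. Pictures are saved under pics/ and viewed, at most 14 in all, crops included, and the job is handed in when it is done.

```bash
mkdir -p pics; cat > h.py <<'E'
import numpy as np, cv2
from bench import env, vision
from scipy.spatial.transform import Rotation as R
def cam(n):
    s=env.sense(); c=vision.camera(n)
    K=np.array(c["mtx"])
    if n=="wrist":
        T=np.eye(4);T[:3,:3]=R.from_rotvec(s["orientation"]).as_matrix();T[:3,3]=s["tcp_pos"]
        M=T@np.array(c["mount"])
    else:
        M=np.eye(4);a=np.array(c["attitude"]); M[:3,:3]=a if a.shape==(3,3) else R.from_rotvec(a).as_matrix() if a.size==3 else R.from_quat(a).as_matrix(); M[:3,3]=c["eye"]
    return c["pixels"],c["z_map"],K,M
def cloud(z,K,M):
    v,u=np.mgrid[:384,:512]
    p=np.stack([(u-K[0,2])/K[0,0]*z,(v-K[1,2])/K[1,1]*z,z],-1)
    return p@M[:3,:3].T+M[:3,3]
def save(n,img,s=1): cv2.imwrite(f"pics/{n}.png",cv2.resize(img[:,:,::-1],None,fx=s,fy=s,interpolation=cv2.INTER_CUBIC))
E
python3 - <<'E'
from h import *
print(env.sense(), env.tcp_to_tips)
c=vision.camera("top");print(c["mtx"],c["eye"],c["attitude"])
for n in("top","scene"):
    I,z,K,M=cam(n);save(n,I,1.5);np.savez(n,I=I,z=z,K=K,M=M)
E
```

```text
{'clock': 0.0, 'joint_positions': array([-1.40022256e+00,  2.17787620e-01,  1.61496250e+00,  7.84565184e-06,
        1.31132080e+00, -1.12164598e-01]), 'qvel': array([ 3.02525141e-05,  1.61471501e-04,  8.22626122e-04,  9.51144989e-06,
        4.34193823e-04, -1.20373921e-03]), 'effort': array([-2.21383794e-05, -3.96846771e+01, -3.03852081e+01, -3.75613217e-04,
        9.67735512e-03, -1.18045256e-05]), 'tcp_pos': array([ 0.17433957, -0.5997631 ,  0.4033322 ]), 'orientation': array([-3.10779988e+00, -4.42294333e-01,  1.01690474e-04]), 'contact_force': array([-0.46210039, -0.92319717, -0.22611532]), 'ft_torque': array([-0.01504012,  0.01602788, -0.05767447]), 'grip_force': 0.0, 'width': 0.0853364928273313} 0.1734
[[444.77397808   0.         260.54053557]
 [  0.         444.77397808 196.59601824]
 [  0.           0.           1.        ]] [ 0.39497613 -0.00243591  1.2021758 ] [-2.18369382  2.12558828 -0.14628391]
```

View pics/top.png

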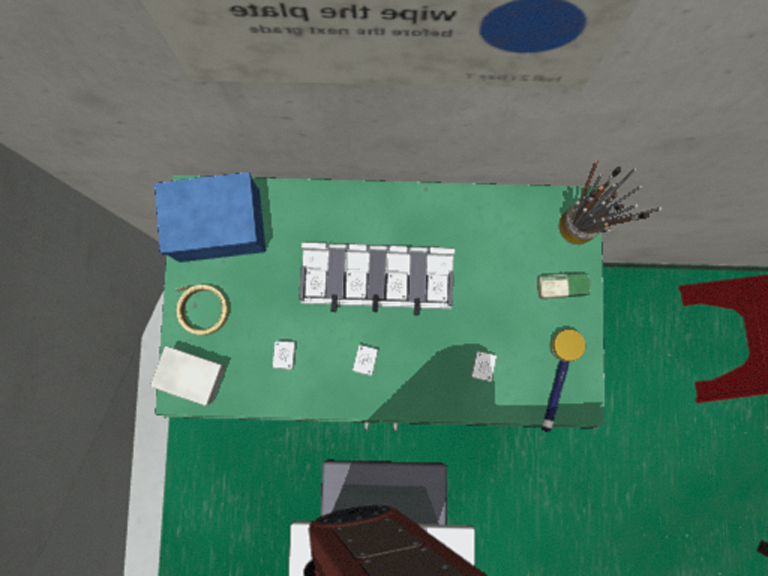

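View pics/scene.png

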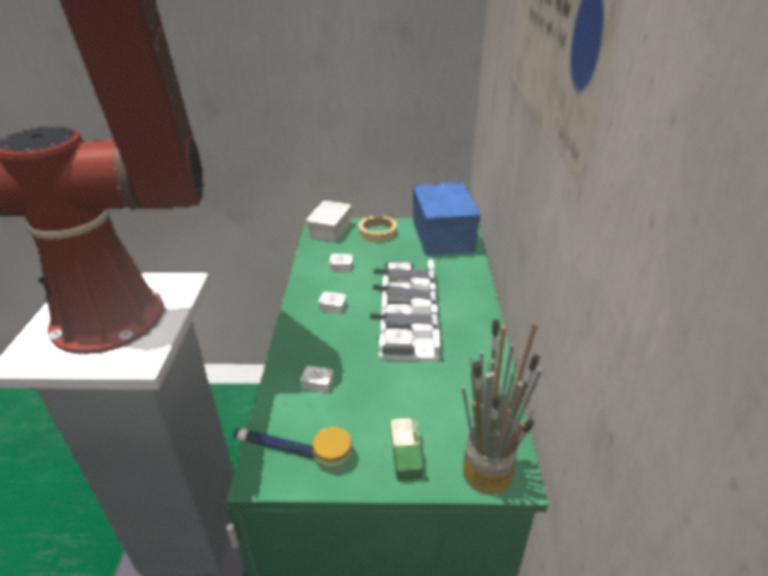

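The top picture (1.5x) shows three inserts at about (284,354), (365,359) and (484,366). The magazine spans (302..453, 243..307), with tabs at about (334,304), (375,304) and (417,307).

```bash
cat > m.py <<'E'
from h import *
def ray(u,v,h,K,M):
    d=M[:3,:3]@np.linalg.inv(K)@np.array([u,v,1.]);return M[:3,3]+d*(h-M[2,3])/d[2]
if __name__=="__main__":
    d=np.load("top.npz");I,z,K,M=[d[k] for k in "IzKM"]
    P=cloud(z,K,M)
    print("table z",P[200,120], P[215,200])
    for (u,v) in [(189,236),(243,239),(322,244)]:
        w=I[v-16:v+17,u-16:u+17].astype(int); m=((w[...,0]>110)&(abs(w[...,0]-w[...,1])<40)).astype(np.uint8)
        n,l,s,c=cv2.connectedComponentsWithStats(m);k=1+np.argmax(s[1:,4])
        yy,xx=np.where(l==k);print(len(xx))
        q=np.array([ray(x+u-16,y+v-16,.022,K,M)[:2] for x,y in zip(xx,yy)])
        r=cv2.minAreaRect((q*1000).astype(np.float32));print(r,"mean",q.mean(0),"zmed",np.median(P[yy+v-16,xx+u-16,2]))
    # rectified magazine, z=0.036, 0.5mm/px
    p0=ray(251,183,.036,K,M);print("mag mid",p0)
    cx,cy=p0[:2]
    X=cx+.08-np.arange(320)*.0005;Y=cy+.16-np.arange(640)*.0005
    gx,gy=np.meshgrid(X,Y,indexing='ij');W=np.stack([gx,gy,np.full_like(gx,.038)],-1)
    C=(W-M[:3,3])@M[:3,:3];uv=C@K.T
    rec=cv2.remap(I,(uv[...,0]/uv[...,2]).astype(np.float32),(uv[...,1]/uv[...,2]).astype(np.float32),cv2.INTER_CUBIC)
    save("rect",rec);print("x=",X[0],"-row*.0005; y=",Y[0],"-col*.0005")
E
python3 m.py
```

```text
table z [0.53230296 0.37034909 0.02132549] [4.99747233e-01 1.57903698e-01 4.59468078e-04]
256
((440.6213073730469, 182.28475952148438), (37.1506233215332, 47.82471466064453), 87.12640380859375) mean [0.44042015 0.1823314 ] zmed 0.022010241844687473
257
((435.0563049316406, 38.24674606323242), (36.61937713623047, 47.83007049560547), 77.5992660522461) mean [0.43502244 0.03831043] zmed 0.022071234221638703
236
((430.740966796875, -171.79571533203125), (35.582008361816406, 46.93696594238281), 79.02954864501953) mean [ 0.43045968 -0.17175905] zmed 0.02234824274273961
mag mid [0.58549363 0.0216755  0.036     ]
x= 0.6654936341319917 -row*.0005; y= 0.18167550043851013 -col*.0005
```

View pics/rect.png

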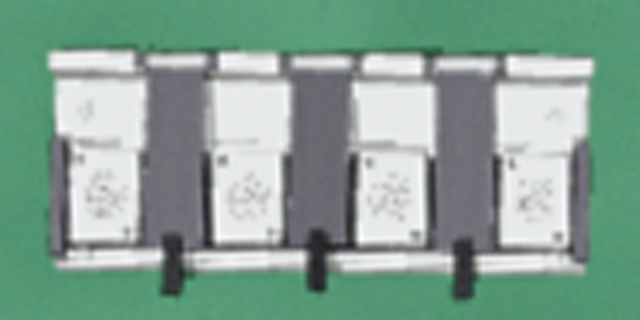

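The rectified view gives the rail ends at (49,63) and (593,67). So the magazine origin is about (0.566, 0.0215) with a yaw of about -0.008. The tabs are at columns 172, 317 and 462.

```bash
cat > rel.py <<'E'
# usage: rel.py x y z yawdeg [x y z yawdeg ...] : z = TCP z, tool down; prints row deltas
import sys
from h import *
def Rd(yaw): return R.from_euler('z',yaw)*R.from_euler('x',np.pi)
def rel(a):
    s=env.sense();R0=R.from_rotvec(s["orientation"])
    print("now",np.round(s["tcp_pos"],4),"yaw",np.round(np.degrees(np.arctan2(*R0.as_matrix()[[1,0],[0,0]])),2),"t",round(s["clock"],2),"w",round(s["width"],4))
    for i in range(0,len(a),4):
        d=R0.inv().apply(np.array(a[i:i+3])-s["tcp_pos"])/.04
        print(np.round(d,3).tolist(),np.round((R0.inv()*Rd(np.radians(a[i+3]))).as_rotvec(),3).tolist())
if __name__=="__main__": rel([float(x) for x in sys.argv[1:]])
E
python3 rel.py .42 .02 .40 0
python3 -c "
from h import *
c=vision.camera('wrist');print(c['mount'],c['mtx'])"
```

```text
now [ 0.1744 -0.5999  0.4036] yaw 16.2 t 0.15 w 0.0847
[10.22, -13.168, 0.118] [-0.002, 0.0, 0.283]
[[-3.73620780e-04 -9.57791785e-01 -2.87462619e-01  7.33374896e-02]
 [ 9.99998217e-01  1.74334120e-04 -1.88057809e-03 -5.61730707e-04]
 [ 1.85131678e-03 -2.87462809e-01  9.57790011e-01  3.04733509e-02]
 [ 0.00000000e+00  0.00000000e+00  0.00000000e+00  1.00000000e+00]] [[267.45386383   0.         253.04435533]
 [  0.         267.45386383 193.85872097]
 [  0.           0.           1.        ]]
```

```bash
python3 -m crank '[[[5,-6.6,0.1],[0,0,0.14],0.5],[[5,-6.6,0.1],[0,0,0.14],0.5],[[5,-6.6,0.1],[0,0,0.14],0.5],[[5,-6.6,0.1],[0,0,0.14],0.5],[[5,-6.6,0.1],[0,0,0.14],0.5],[[5,-6.6,0.1],[0,0,0.14],0.5],[[5,-6.6,0.1],[0,0,0.14],0.5],[[5,-6.6,0.1],[0,0,0.14],0.5],[[5,-6.6,0.1],[0,0,0.14],0.5]]'; python3 rel.py .42 .02 .36 0
```

```text
clock: 0.95
tcp_pos: [0.2939, -0.2855, 0.3997]
orientation: [-3.128, -0.233, -0.001]
contact_force: [-0.4, -0.2, -0.7]
width: 0.0429
grip_force: 0.0
now [ 0.2939 -0.2855  0.3997] yaw 8.52 t 0.95 w 0.0429
[4.247, -7.082, 1.03] [-0.005, -0.001, 0.149]
```

```bash
python3 -m crank '[[[4.25,-7.1,1],[0,0,0.149],0.5],[[4.25,-7.1,1],[0,0,0.149],0.5],[[4.25,-7.1,1],[0,0,0.149],0.5],[[4.25,-7.1,1],[0,0,0.149],0.5],[[4.25,-7.1,1],[0,0,0.149],0.5],[[4.25,-7.1,1],[0,0,0.149],0.5],[[4.25,-7.1,1],[0,0,0.149],0.5],[[4.25,-7.1,1],[0,0,0.149],0.5],[[4.25,-7.1,1],[0,0,0.149],0.5],[[4.25,-7.1,1],[0,0,0.149],0.5]]'; python3 - <<'E'
from h import *
I,z,K,M=cam("wrist");np.savez("w1",I=I,z=z,K=K,M=M);save("w1",I,1.5)
s=env.sense();print(s["tcp_pos"],s["orientation"],s["qvel"])
E
```

```text
clock: 1.78
tcp_pos: [0.421, 0.0163, 0.3602]
orientation: [-3.142, 0.001, 0.002]
contact_force: [-0.1, 0.1, 0.2]
width: 0.0427
grip_force: 0.0
[0.42075514 0.01491365 0.36042126] [ 3.14083117e+00 -4.85816557e-03 -1.81659214e-03] [-0.05251254 -0.01808307  0.00961079 -0.00819786  0.00455844 -0.00228449]
```

View pics/w1.png

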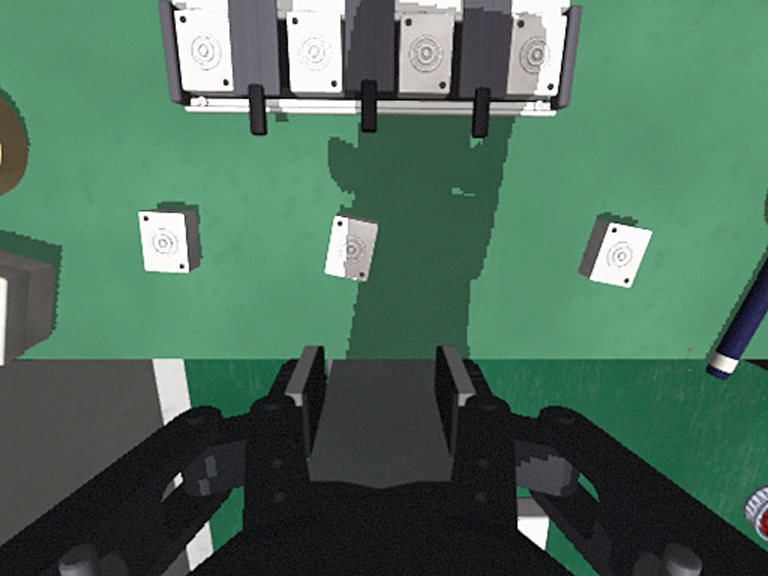

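The wrist picture shows the tabs centred at (259,110), (369,107) and (481,112). The inserts are at (165,241), (351,248) and (617,255). Next I measure heights and positions from the depth.

```bash
python3 - <<'E'
from h import *
d=np.load("w1.npz");I,z,K,M=[d[k] for k in "IzKM"];P=cloud(z,K,M)
for n,u,v0,v1 in [("t2",259,90,132),("t4",369,87,129),("t6",481,92,134)]:
    for v in np.linspace(v0,v1,4):
        c=P[int(v/1.5),int(u/1.5)-2:int(u/1.5)+3];print(n,int(v),np.round(c[2]*1000,1), end=' ')
    reg=P[int(v0/1.5)+5:int(v1/1.5)-1,int(u/1.5)-12:int(u/1.5)+13].reshape(-1,3)
    g=reg[reg[:,2]>.03];print("\n ",len(g),np.round(g.mean(0)*1000,1),np.round(g.min(0)*1000,1),np.round(g.max(0)*1000,1))
for n,u,v in [("a",165,241),("b",351,248),("c",617,255)]:
    u=int(u/1.5);v=int(v/1.5)
    g=P[v-32:v+33,u-32:u+33].reshape(-1,3);g=g[(g[:,2]>.018)&(g[:,2]<.03)]
    print(n,len(g),cv2.minAreaRect((g[:,:2]*1000).astype(np.float32)),np.median(g[:,2]))
# stock inserts in bays
g=P[:90].reshape(-1,3);g=g[(g[:,2]>.0335)&(g[:,2]<.0375)]
for uc in (205,315,426,537):
    u=int(uc/1.5);v=34;w=P[v-32:v+34,u-23:u+24].reshape(-1,3);q=w[(w[:,2]>.0325)&(w[:,2]<.0375)&(w[:,0]<.592)]
    print(uc,len(q),cv2.minAreaRect((q[:,:2]*1000).astype(np.float32)),np.median(q[:,2]))
E
```

```text
t2 90 [542.3  93.8  51.4] t2 104 [534.4  94.4  51.8] t2 118 [526.5  95.1  51.9] t2 132 [517.5  95.7  52.5] 
  256 [528.5  94.3  54.4] [494.2  16.9  47.2] [538.6 101.  329.7]
t4 87 [542.1  23.7  61.6] t4 101 [534.4  23.7  62.7] t4 115 [526.6  23.7  64.5] t4 129 [518.   23.8  66.2] 
  243 [528.5  23.7  66.5] [494.2  16.9  61.3] [537.9  28.4 329.7]
t6 92 [541.2 -45.9  51.6] t6 106 [533.4 -46.4  51.7] t6 120 [524.5 -46.9  52.5] t6 134 [516.5 -47.7  51.5] 
  246 [527.5 -47.1  52.6] [494.2 -53.1  46. ] [537.6  16.9 329.7]
a 1209 ((441.295654296875, 183.7718505859375), (35.35969924926758, 46.24108123779297), 87.42487335205078) 0.022547798717968914
b 1129 ((435.63616943359375, 39.57677459716797), (33.99033737182617, 46.439430236816406), 78.00284576416016) 0.022394118811065677
c 1171 ((430.486572265625, -170.3159637451172), (35.35110855102539, 45.99596405029297), 78.72049713134766) 0.02207989486135553
205 1865 ((565.7152099609375, 135.98973083496094), (43.2631721496582, 52.298011779785156), 88.90770721435547) 0.03437459620356276
315 1783 ((567.7702026367188, 59.52117919921875), (34.216880798339844, 45.54115295410156), 89.45633697509766) 0.03431951537609257
426 1756 ((566.8343505859375, -12.986661911010742), (34.039764404296875, 45.908203125), 89.13980102539062) 0.0342164867832323
537 1817 ((563.6932373046875, -88.42393493652344), (51.48850631713867, 42.93816375732422), 2.496598482131958) 0.034131084646609355
```

The measurements are consistent: origin about (0.567, 0.0233), yaw about -0.6°. Flaps 2 and 6 are about 0.06 rad ajar and flap 4 about 0.19. Now to tab 2.

```bash
python3 rel.py .524 .0955 .26 -.6 .524 .0955 .2145 -.6
python3 - <<'E'
import numpy as np
for t0 in (.06,.19):
    print([(round(.108*(np.cos(t0)-np.cos(t))/.04,2),round(-.108*(np.sin(t)-np.sin(t0))/.04,2)) for t in list(np.linspace(t0,1.75,12)[1:])])
print([(round(.108*(np.cos(1.75)-np.cos(t))/.04,2),round(-.108*(np.sin(t)-np.sin(1.75))/.04,2)) for t in list(np.linspace(1.75,.15,12)[1:])])
E
```

```text
now [0.4208 0.0149 0.3604] yaw -0.18 t 1.83 w 0.0428
[2.578, -2.025, 2.506] [0.001, 0.001, 0.007]
[2.579, -2.025, 3.644] [0.001, 0.001, 0.007]
[(np.float64(0.06), np.float64(-0.41)), (np.float64(0.18), np.float64(-0.81)), (np.float64(0.35), np.float64(-1.18)), (np.float64(0.59), np.float64(-1.52)), (np.float64(0.87), np.float64(-1.83)), (np.float64(1.2), np.float64(-2.08)), (np.float64(1.56), np.float64(-2.29)), (np.float64(1.94), np.float64(-2.43)), (np.float64(2.35), np.float64(-2.52)), (np.float64(2.76), np.float64(-2.54)), (np.float64(3.18), np.float64(-2.49))]
[(np.float64(0.1), np.float64(-0.37)), (np.float64(0.25), np.float64(-0.72)), (np.float64(0.45), np.float64(-1.05)), (np.float64(0.69), np.float64(-1.34)), (np.float64(0.97), np.float64(-1.6)), (np.float64(1.29), np.float64(-1.82)), (np.float64(1.63), np.float64(-1.99)), (np.float64(1.99), np.float64(-2.11)), (np.float64(2.37), np.float64(-2.18)), (np.float64(2.75), np.float64(-2.19)), (np.float64(3.13), np.float64(-2.15))]
[(np.float64(-0.39), np.float64(-0.04)), (np.float64(-0.78), np.float64(-0.03)), (np.float64(-1.17), np.float64(0.05)), (np.float64(-1.54), np.float64(0.17)), (np.float64(-1.89), np.float64(0.35)), (np.float64(-2.21), np.float64(0.58)), (np.float64(-2.49), np.float64(0.85)), (np.float64(-2.73), np.float64(1.16)), (np.float64(-2.92), np.float64(1.5)), (np.float64(-3.06), np.float64(1.87)), (np.float64(-3.15), np.float64(2.25))]
```

```bash
python3 -m crank '[[[2.58,-2.02,2.5],[0,0,0.007],0.5],[[2.58,-2.02,2.5],[0,0,0.007],0.5],[[2.58,-2.02,2.5],[0,0,0.007],0.5],[[2.58,-2.02,2.5],[0,0,0.007],0.5],[[2.58,-2.02,2.5],[0,0,0.007],0.5],[[2.58,-2.02,2.5],[0,0,0.007],0.5],[[2.58,-2.02,2.5],[0,0,0.007],0.5],[[2.58,-2.02,2.5],[0,0,0.007],0.5],[[2.58,-2.02,2.5],[0,0,0.007],0.5]]'; python3 rel.py .524 .0955 .2145 -.6
```

```text
clock: 2.58
tcp_pos: [0.5245, 0.0933, 0.2632]
orientation: [3.141, -0.024, 0.007]
contact_force: [-0.3, -0.6, -0.2]
width: 0.0425
grip_force: 0.0
now [0.5245 0.0933 0.2632] yaw -0.86 t 2.58 w 0.0425
[-0.019, -0.055, 1.217] [0.0, -0.004, -0.005]
```

```bash
python3 -m crank '[[[-0.02,-0.05,0.6],[0,0,0],0.5],[[-0.02,-0.05,1.2],[0,0,0],0.5],[[-0.02,-0.05,1.2],[0,0,0],0.5],[[-0.02,-0.05,1.2],[0,0,0],0.5],[[-0.02,-0.05,1.2],[0,0,0],0.08],[[-0.02,-0.05,1.2],[0,0,0],0.08],[[-0.02,-0.05,1.2],[0,0,0],0.08],[[-0.02,-0.05,1.2],[0,0,0],0],[[-0.02,-0.05,1.2],[0,0,0],0],[[-0.02,-0.05,1.2],[0,0,0],0],[[-0.02,-0.05,1.2],[0,0,0],0]]'; python3 rel.py .524 .0955 .2145 -.6
```

```text
clock: 3.5
tcp_pos: [0.5246, 0.0959, 0.2137]
orientation: [3.14, -0.02, 0.005]
contact_force: [1.3, -6.5, 1.7]
width: 0.008
grip_force: 60.3
now [0.5246 0.0959 0.2137] yaw -0.73 t 3.5 w 0.008
[-0.014, 0.011, -0.019] [0.002, -0.003, -0.002]
```

```bash
python3 -m crank '[[[0.06,0,-0.41],[0,0,0],0],[[0.18,0,-0.81],[0,0,0],0],[[0.35,0,-1.18],[0,0,0],0],[[0.59,0,-1.52],[0,0,0],0],[[0.87,0,-1.83],[0,0,0],0],[[1.2,0,-2.08],[0,0,0],0],[[1.56,0,-2.29],[0,0,0],0],[[1.94,0,-2.43],[0,0,0],0],[[2.35,0,-2.52],[0,0,0],0],[[2.76,0,-2.54],[0,0,0],0],[[3.18,0,-2.49],[0,0,0],0],[[3.18,0,-2.49],[0,0,0],0]]'
```

```text
clock: 4.5
tcp_pos: [0.6529, 0.095, 0.3127]
orientation: [-3.14, 0.022, -0.005]
contact_force: [-1.1, 0.4, 0.5]
width: 0.0001
grip_force: 0.0
```

```bash
python3 - <<'E'
from h import *
I,z,K,M=cam("scene");save("s2",I[150:260,200:330],5)
E
```

```text
(no output)
```

View pics/s2.png

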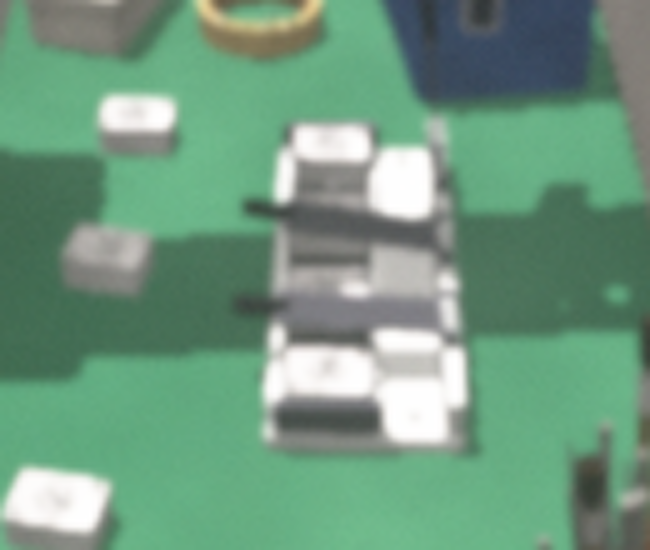

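The crop shows bay 2 uncovered and its flap standing up, edge-on, at about (432,60). Next I measure its angle from the depth.

```bash
cat > flap.py <<'E'
from h import *
I,z,K,M=cam("scene");P=cloud(z,K,M).reshape(-1,3)[z.ravel()>0]
for n,y in ((2,.0955),(4,.0236),(6,-.0484)):
    g=P[(abs(P[:,1]-y)<.014)&(P[:,0]>.50)&(P[:,0]<.70)&(P[:,2]>.045)&(P[:,2]<.17)]
    if len(g): 
        th=np.arctan2(g[:,2]-.0415,.633-g[:,0]);r=np.hypot(g[:,2]-.0415,.633-g[:,0]);k=(r>.05)&(r<.125)
        print(n,k.sum(),"theta",np.round(np.percentile(th[k],[20,50,80]),3) if k.any() else None)
E
python3 flap.py
```

```text
2 74 theta [1.468 1.635 1.744]
4 114 theta [0.153 0.167 0.185]
6 88 theta [0.052 0.064 0.078]
```

```bash
python3 -m crank '[[[0,0,-0.7],[0,0,0],0],[[0,0,-1.3],[0,0,0],0],[[0,0,-1.3],[0,0,0],0.4],[[-3.2,1.8,-1],[0,0,0],0.4],[[-3.2,1.8,-1],[0,0,0],0.4],[[-3.2,1.8,-1],[0,0,0],0.4],[[-3.2,1.8,-1],[0,0,0],0.4],[[-3.2,1.8,1],[0,0,0],0.4],[[-3.2,1.8,1],[0,0,0],0.4],[[-3.2,1.8,1],[0,0,0],0.4],[[-3.2,1.8,1],[0,0,0],0.4],[[-3.2,1.8,1],[0,0,0],0.4]]';python3 rel.py .525 .0238 .2235 -.6
```

```text
clock: 5.6
tcp_pos: [0.5221, 0.0249, 0.2734]
orientation: [-3.141, 0.02, -0.002]
contact_force: [0.3, -0.9, 0.3]
width: 0.0342
grip_force: 0.0
now [0.5221 0.0249 0.2734] yaw -0.74 t 5.6 w 0.0342
[0.071, 0.027, 1.246] [-0.0, -0.001, -0.002]
```

```bash
python3 -m crank '[[[0.07,0.02,0.6],[0,0,0],0.4],[[0.07,0.02,1.24],[0,0,0],0.4],[[0.07,0.02,1.24],[0,0,0],0.4],[[0.07,0.02,1.24],[0,0,0],0.4],[[0.07,0.02,1.24],[0,0,0],0],[[0.07,0.02,1.24],[0,0,0],0],[[0.07,0.02,1.24],[0,0,0],0],[[0.07,0.02,1.24],[0,0,0],0],[[0.07,0.02,1.24],[0,0,0],0],[[0.07,0.02,1.24],[0,0,0],0]]'
python3 -m crank '[[[0.1,0,-0.37],[0,0,0],0],[[0.25,0,-0.73],[0,0,0],0],[[0.44,0,-1.06],[0,0,0],0],[[0.68,0,-1.36],[0,0,0],0],[[0.96,0,-1.62],[0,0,0],0],[[1.28,0,-1.85],[0,0,0],0],[[1.62,0,-2.03],[0,0,0],0],[[1.98,0,-2.16],[0,0,0],0],[[2.36,0,-2.23],[0,0,0],0],[[2.74,0,-2.24],[0,0,0],0],[[3.0,0,-2.21],[0,0,0],0],[[3.0,0,-2.21],[0,0,0],0]]'
python3 flap.py
```

```text
clock: 6.43
tcp_pos: [0.5258, 0.0235, 0.224]
orientation: [3.141, -0.021, 0.007]
contact_force: [2.7, -2.0, 1.5]
width: 0.0082
grip_force: 60.3
clock: 7.43
tcp_pos: [0.6456, 0.0223, 0.3107]
orientation: [-3.141, 0.021, 0.001]
contact_force: [-0.4, 0.1, -0.1]
width: -0.0001
grip_force: 0.0
2 26 theta [1.441 1.468 1.491]
4 67 theta [1.446 1.578 1.676]
6 90 theta [0.051 0.063 0.074]
```

```bash
python3 -m crank '[[[0,0,-0.9],[0,0,0],0],[[0,0,-0.9],[0,0,0],0],[[-0.8,0,-0.9],[0,0,0],0],[[-1.5,0,-0.9],[0,0,0],0],[[-1.5,0,-0.9],[0,0,0],0],[[-1.5,0,0.1],[0,0,0],0],[[-1.5,0,0.1],[0,0,0],0],[[-1.5,0,0.1],[0,0,0],0],[[-0.9,0,0.1],[0,0,0],0],[[-0.5,0,0.1],[0,0,0],0],[[-0.1,0,0.1],[0,0,0],0],[[-0.1,0,0.1],[0,0,0],0]]'; 
python3 -m crank '[[[-0.8,0,0],[0,0,0],0],[[-1.5,0,-0.5],[0,0,0],0],[[-1.5,-0.9,-0.5],[0,0,0],0],[[-1.5,-1.8,-0.5],[0,0,0],0],[[-1.5,-1.8,-0.5],[0,0,0],0],[[-1.5,-1.8,0],[0,0,0],0],[[-1.5,-1.8,0],[0,0,0],0],[[-0.9,-1.8,0],[0,0,0],0],[[-0.5,-1.8,0],[0,0,0],0],[[0,-1.8,0],[0,0,0],0],[[0,-1.8,0],[0,0,0],0]]'
python3 -m crank '[[[-0.8,0,0],[0,0,0],0],[[-1.6,0,0],[0,0,0],0],[[-2.4,0.5,0],[0,0,0],0.4],[[-3,1.5,0],[0,0,0],0.4],[[-3,2.5,0],[0,0,0],0.4],[[-3,3.6,0],[0,0,0],0.4],[[-3,3.6,0.5],[0,0,0],0.4],[[-3,3.6,0.5],[0,0,0],0.4],[[-3,3.6,0.5],[0,0,0],0.4],[[-3,3.6,0.5],[0,0,0],0.4]]'
python3 flap.py; python3 rel.py .523 -.0484 .2125 -.6
```

```text
clock: 8.48
tcp_pos: [0.6436, 0.022, 0.3097]
orientation: [3.141, -0.021, 0.009]
contact_force: [0.0, 0.3, 0.3]
width: -0.0003
grip_force: 0.0
clock: 9.4
tcp_pos: [0.644, 0.0934, 0.3085]
orientation: [3.141, -0.022, 0.005]
contact_force: [-0.5, -0.3, 0.5]
width: 0.0001
grip_force: 0.0
clock: 10.23
tcp_pos: [0.5193, -0.0476, 0.2875]
orientation: [-3.141, 0.02, 0.001]
contact_force: [0.4, 0.5, -0.4]
width: 0.0342
grip_force: 0.0
2 51 theta [1.806 1.817 1.839]
4 55 theta [1.8   1.808 1.832]
6 83 theta [0.05  0.065 0.078]
now [ 0.5197 -0.0473  0.2878] yaw -0.7 t 10.28 w 0.0343
[0.083, 0.026, 1.882] [-0.0, -0.0, -0.002]
```

Both flaps now stand at 1.81 rad. Flap 6 gets the same treatment.

```bash
python3 -m crank '[[[0.08,0.02,1],[0,0,0],0.4],[[0.08,0.02,1.86],[0,0,0],0.4],[[0.08,0.02,1.86],[0,0,0],0.4],[[0.08,0.02,1.86],[0,0,0],0.4],[[0.08,0.02,1.86],[0,0,0],0.4],[[0.08,0.02,1.86],[0,0,0],0],[[0.08,0.02,1.86],[0,0,0],0],[[0.08,0.02,1.86],[0,0,0],0],[[0.08,0.02,1.86],[0,0,0],0],[[0.08,0.02,1.86],[0,0,0],0],[[0.08,0.02,1.86],[0,0,0],0]]'
python3 -m crank '[[[0.06,0,-0.41],[0,0,0],0],[[0.18,0,-0.81],[0,0,0],0],[[0.35,0,-1.18],[0,0,0],0],[[0.59,0,-1.52],[0,0,0],0],[[0.87,0,-1.83],[0,0,0],0],[[1.2,0,-2.08],[0,0,0],0],[[1.56,0,-2.29],[0,0,0],0],[[1.94,0,-2.43],[0,0,0],0],[[2.35,0,-2.52],[0,0,0],0],[[2.76,0,-2.54],[0,0,0],0],[[3.1,0,-2.5],[0,0,0],0],[[3.1,0,-2.5],[0,0,0],0]]'
python3 flap.py
```

```text
clock: 11.2
tcp_pos: [0.5242, -0.0489, 0.2141]
orientation: [-3.142, 0.021, -0.008]
contact_force: [3.4, 2.9, 2.4]
width: 0.0083
grip_force: 60.5
clock: 12.2
tcp_pos: [0.6481, -0.0512, 0.3125]
orientation: [3.14, -0.021, 0.0]
contact_force: [-0.0, 0.4, 0.4]
width: 0.0001
grip_force: 0.0
2 4 theta [1.804 1.807 1.81 ]
4 0 theta None
6 73 theta [1.446 1.593 1.719]
```

```bash
python3 -m crank '[[[0,0,-0.9],[0,0,0],0],[[0,0,-0.9],[0,0,0],0],[[-0.8,0,-0.9],[0,0,0],0],[[-1.5,0,-0.9],[0,0,0],0],[[-1.5,0,-0.9],[0,0,0],0],[[-1.5,0,0.1],[0,0,0],0],[[-1.5,0,0.1],[0,0,0],0],[[-1.5,0,0.1],[0,0,0],0],[[-0.9,0,0.1],[0,0,0],0],[[-0.5,0,0.1],[0,0,0],0],[[-0.1,0,0.1],[0,0,0],0],[[-0.1,0,0.1],[0,0,0],0]]'
python3 rel.py .431 -.22 .32 78.7
```

```text
clock: 13.25
tcp_pos: [0.6457, -0.051, 0.3112]
orientation: [3.14, -0.02, 0.008]
contact_force: [-0.5, 0.2, -0.4]
width: -0.0
grip_force: 0.0
now [ 0.6457 -0.051   0.3112] yaw -0.74 t 13.25 w -0.0
[-5.311, 4.296, -0.245] [0.005, -0.004, -1.387]
```

```bash
python3 -m crank '[[[-1,0,-0.2],[0,0,0],0.8],[[-5.3,4.3,-0.25],[0,0,-1.387],0.8],[[-5.3,4.3,-0.25],[0,0,-1.387],0.8],[[-5.3,4.3,-0.25],[0,0,-1.387],0.8],[[-5.3,4.3,-0.25],[0,0,-1.387],0.8],[[-5.3,4.3,-0.25],[0,0,-1.387],0.8],[[-5.3,4.3,-0.25],[0,0,-1.387],0.8],[[-5.3,4.3,-0.25],[0,0,-1.387],0.8],[[-5.3,4.3,-0.25],[0,0,-1.387],0.8],[[-5.3,4.3,-0.25],[0,0,-1.387],0.8],[[-5.3,4.3,-0.25],[0,0,-1.387],0.8],[[-5.3,4.3,-0.25],[0,0,-1.387],0.8]]'
python3 -m crank '[[[0,0,0],[0,0,-0.1],0.75],[[0,0,0],[0,0,-0.1],0.75],[[0,0,0],[0,0,-0.1],0.75]]'
cat > ins.py <<'E'
# find an insert near the given xy with wrist cam, print pose and the grasp rows
import sys; from h import *; from rel import rel
x,y=map(float,sys.argv[1:3])
I,z,K,M=cam("wrist");P=cloud(z,K,M);ok=(z>0)&(P[...,2]>.016)&(P[...,2]<.032)&(np.hypot(P[...,0]-x,P[...,1]-y)<.07)
v=I.astype(int);ok&=(v.max(-1)-v.min(-1)<35)
n,l,s,c=cv2.connectedComponentsWithStats(ok.astype(np.uint8));k=1+np.argmax(s[1:,4])
g=P[l==k];r=cv2.minAreaRect((g[:,:2]*1000).astype(np.float32));print(r,len(g),"z",np.median(g[:,2]))
b=cv2.boxPoints(r)/1000;e=[b[1]-b[0],b[2]-b[1]];e=max(e,key=np.linalg.norm);yaw=(np.degrees(np.arctan2(e[1],e[0]))+90)%180
cx,cy=np.array(r[0])/1000;print("yaw",yaw);rel([cx,cy,.24,yaw,cx,cy,.007+.1734,yaw])
if len(sys.argv)>3: save(sys.argv[3],I,1.5)
E
python3 ins.py .431 -.170 w2
```

```text
clock: 14.25
tcp_pos: [0.4283, -0.2201, 0.3201]
orientation: [2.484, 1.921, 0.0]
contact_force: [-0.4, 0.1, 1.1]
width: 0.0681
grip_force: 0.0
clock: 14.5
tcp_pos: [0.4285, -0.2198, 0.3197]
orientation: [2.393, 2.033, 0.0]
contact_force: [-0.9, 0.0, 0.5]
width: 0.0637
grip_force: 0.0
((430.75433349609375, -169.75836181640625), (34.13960266113281, 45.57617950439453), 78.7274398803711) 1619 z 0.02231375512167344
yaw 78.727455
now [ 0.4285 -0.2198  0.3195] yaw 80.7 t 14.55 w 0.0639
[1.244, -0.149, 1.986] [0.001, 0.001, 0.034]
[1.245, -0.15, 3.476] [0.001, 0.001, 0.034]
```

View pics/w2.png

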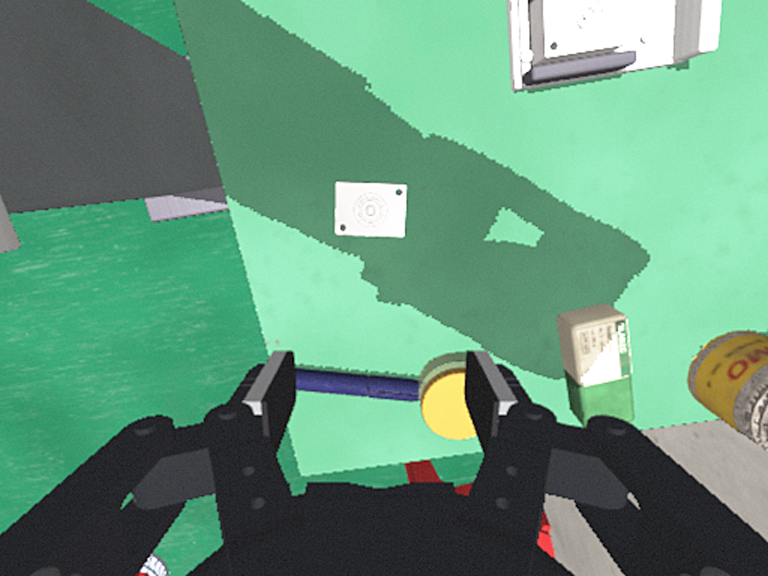

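```bash
python3 -m crank '[[[1.24,-0.15,0.5],[0,0,0.034],0.75],[[1.24,-0.15,1],[0,0,0.034],0.75],[[1.24,-0.15,2],[0,0,0.034],0.75],[[1.24,-0.15,2.6],[0,0,0.034],0.75],[[1.24,-0.15,3],[0,0,0.034],0.75],[[1.24,-0.15,3],[0,0,0.034],0.75],[[1.24,-0.15,3],[0,0,0.034],0.75]]'
python3 rel.py .4308 -.1698 .1794 78.7
```

```text
clock: 15.13
tcp_pos: [0.4302, -0.1696, 0.1982]
orientation: [-2.425, -1.993, 0.001]
contact_force: [0.1, -0.0, 0.6]
width: 0.0636
grip_force: 0.0
now [ 0.4302 -0.1696  0.1982] yaw 78.83 t 15.13 w 0.0636
[-0.003, 0.016, 0.47] [-0.002, -0.001, 0.002]
```

```bash
python3 -m crank '[[[0,0.02,0.47],[0,0,0],0.75],[[0,0.02,0.47],[0,0,0],0.75],[[0,0.02,0.47],[0,0,0],0.75],[[0,0.02,0.47],[0,0,0],0.4],[[0,0.02,0.47],[0,0,0],0.4],[[0,0.02,0.47],[0,0,0],0.4],[[0,0.02,0.47],[0,0,0],0.4],[[0,0.02,0.47],[0,0,0],0.4],[[0,0.02,0.47],[0,0,0],0.4]]'
python3 rel.py .4308 -.1698 .1794 78.7
python3 -m crank '[[[0,0,-0.5],[0,0,0],0.4],[[0,0,-1],[0,0,0],0.4],[[0,0,-1.8],[0,0,0],0.4],[[0,0,-1.8],[0,0,0],0.4],[[0,0,-1.8],[0,0,0],0.4]]'
python3 rel.py .5663 -.0488 .26 89.4
```

```text
clock: 15.88
tcp_pos: [0.4324, -0.1706, 0.1818]
orientation: [2.424, 1.994, 0.002]
contact_force: [-0.4, 0.3, 5.9]
width: 0.0445
grip_force: 62.3
now [ 0.4324 -0.1706  0.1818] yaw 78.89 t 15.88 w 0.0445
[0.013, -0.044, 0.06] [0.003, 0.001, 0.003]
clock: 16.3
tcp_pos: [0.4324, -0.1706, 0.2542]
orientation: [2.422, 1.992, 0.003]
contact_force: [0.4, -0.5, -1.4]
width: 0.0442
grip_force: 61.9
now [ 0.4324 -0.1706  0.2542] yaw 78.89 t 16.3 w 0.0442
[3.632, 2.7, -0.137] [0.005, 0.002, -0.183]
```

The upward force shows the tips touched the table: the fingers reach about 8 mm farther at this width than the nominal figure. In the bay they would hit the ledges. I'll set the insert back down and regrip 7 mm higher.

```bash
python3 -m crank '[[[0,0,1],[0,0,0],0.4],[[0,0,1.6],[0,0,0],0.4],[[0,0,1.8],[0,0,0],0.4],[[0,0,1.8],[0,0,0],0.4],[[0,0,1.8],[0,0,0],0.4],[[0,0,1.8],[0,0,0],0.65],[[0,0,1.8],[0,0,0],0.65],[[0,0,1.62],[0,0,0],0.65],[[0,0,1.62],[0,0,0],0.65],[[0,0,1.62],[0,0,0],0.65],[[0,0,1.62],[0,0,0],0.4],[[0,0,1.62],[0,0,0],0.4]]'
python3 -m crank '[[[0,0,0],[0,0,0],0.4],[[0,0,0],[0,0,0],0.4],[[0,0,0],[0,0,0],0.4],[[0,0,0],[0,0,0],0.4]]'
python3 -m crank '[[[0,0,-0.5],[0,0,0],0.4],[[0,0,-1],[0,0,0],0.4],[[0,0,-1.8],[0,0,0],0.4],[[0,0,-1.8],[0,0,0],0.4],[[0,0,-1.8],[0,0,0],0.4]]'
python3 rel.py .5663 -.0488 .26 89.4
```

```text
clock: 17.3
tcp_pos: [0.4316, -0.1701, 0.1876]
orientation: [2.426, 1.996, -0.0]
contact_force: [-1.0, 0.8, 4.8]
width: 0.0436
grip_force: 61.4
clock: 17.63
tcp_pos: [0.4316, -0.1701, 0.1876]
orientation: [2.426, 1.996, -0.0]
contact_force: [-1.8, 0.8, 5.5]
width: 0.044
grip_force: 61.5
clock: 18.05
tcp_pos: [0.4322, -0.1704, 0.2606]
orientation: [2.423, 1.993, 0.002]
contact_force: [-0.3, 0.2, -1.8]
width: 0.0441
grip_force: 61.8
now [ 0.4322 -0.1704  0.2606] yaw 78.89 t 18.05 w 0.0441
[3.63, 2.704, 0.021] [0.004, 0.002, -0.183]
```

```bash
python3 - <<'E'
from h import *
I,z,K,M=cam("wrist");save("w3",I[200:330,130:390],3)
P=cloud(z,K,M);
print(np.round(P[250:300:6,256],4))
E
```

```text
[[ 4.346e-01 -1.692e-01  9.780e-02]
 [ 4.338e-01 -1.733e-01  9.700e-02]
 [ 4.330e-01 -1.779e-01  9.540e-02]
 [ 4.322e-01 -1.820e-01  9.490e-02]
 [ 4.314e-01 -1.857e-01  9.520e-02]
 [ 4.195e-01 -2.542e-01  1.000e-04]
 [ 4.182e-01 -2.610e-01  1.000e-04]
 [ 4.170e-01 -2.673e-01  9.000e-04]
 [ 4.154e-01 -2.753e-01 -5.000e-04]]
```

View pics/w3.png

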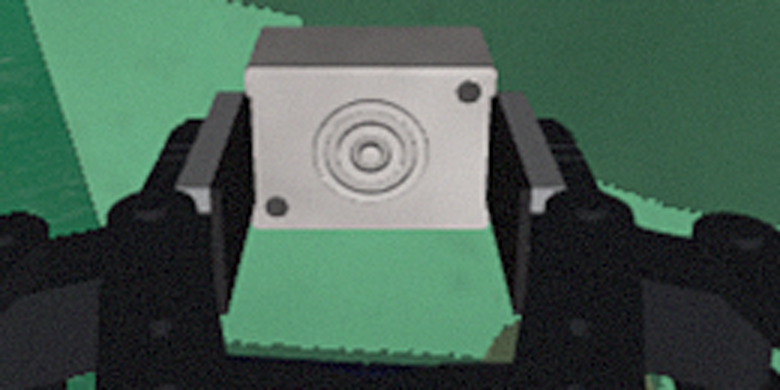

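The fingertips at this width end about 166 mm from the TCP, just 2 mm below the top of the insert. My first reading was wrong: the tips are shorter when open, and the 5 N came from the pads swinging. I'll set it down and regrip 15 mm lower.

```bash
python3 -m crank '[[[0,0,1],[0,0,0],0.4],[[0,0,1.6],[0,0,0],0.4],[[0,0,1.8],[0,0,0],0.4],[[0,0,1.8],[0,0,0],0.4],[[0,0,1.8],[0,0,0],0.4],[[0,0,1.8],[0,0,0],0.68],[[0,0,1.8],[0,0,0],0.68],[[0,0,1.8],[0,0,0],0.68],[[0,0,2.2],[0,0,0],0.68],[[0,0,2.2],[0,0,0],0.68],[[0,0,2.2],[0,0,0],0.68],[[0,0,2.2],[0,0,0],0.68]]'
python3 -m crank '[[[0,0,0],[0,0,0],0.4],[[0,0,0],[0,0,0],0.4],[[0,0,0],[0,0,0],0.4],[[0,0,0],[0,0,0],0.4],[[0,0,0],[0,0,0],0.4],[[0,0,0],[0,0,0],0.4]]'
python3 -m crank '[[[0,0,-0.5],[0,0,0],0.4],[[0,0,-1],[0,0,0],0.4],[[0,0,-1.8],[0,0,0],0.4],[[0,0,-1.8],[0,0,0],0.4],[[0,0,-1.8],[0,0,0],0.4],[[0,0,-1.8],[0,0,0],0.4]]'
python3 rel.py .5663 -.0488 .25 89.4
python3 - <<'E'
from h import *
I,z,K,M=cam("wrist");save("w4",I[200:330,130:390],3)
s=env.sense();P=cloud(z,K,M);g=P[215:272,225:285].reshape(-1,3);g=g[g[:,2]>.04];print("top below tcp",s["tcp_pos"][2]-np.median(g[:,2]))
E
```

```text
clock: 19.1
tcp_pos: [0.4312, -0.1699, 0.171]
orientation: [-2.426, -1.995, 0.0]
contact_force: [0.7, 0.0, -0.6]
width: 0.0581
grip_force: 0.0
clock: 19.6
tcp_pos: [0.4318, -0.1703, 0.1718]
orientation: [2.425, 1.995, 0.001]
contact_force: [-1.1, 0.1, 4.4]
width: 0.0449
grip_force: 62.8
clock: 20.1
tcp_pos: [0.4307, -0.1696, 0.2422]
orientation: [-2.425, -1.995, 0.001]
contact_force: [-0.3, 0.1, -1.4]
width: 0.0447
grip_force: 62.2
now [ 0.4307 -0.1696  0.2422] yaw 78.89 t 20.1 w 0.0447
[3.617, 2.743, -0.196] [-0.001, -0.001, -0.183]
top below tcp 0.14905241556091844
```

View pics/w4.png

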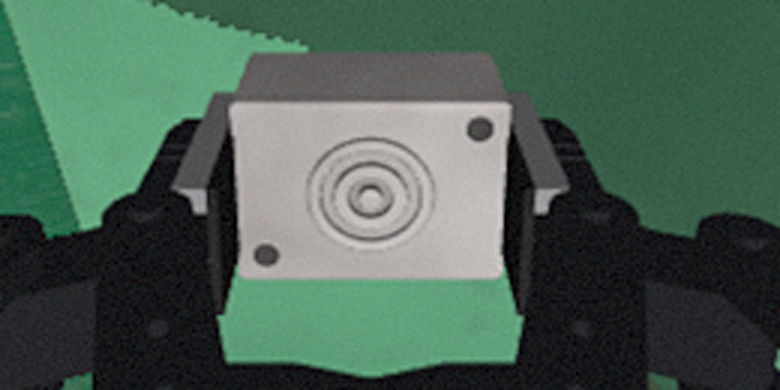

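Good grip: 17 mm deep, tips about 6 mm above the underside, insert centred within 1 mm. Next I look at bay 6 from the side before lowering.

```bash
python3 -m crank '[[[1.6,2.9,-0.9],[0,0,-0.183],0.4],[[1.6,2.9,-0.9],[0,0,-0.183],0.4],[[1.6,2.9,-0.9],[0,0,-0.183],0.4],[[1.6,2.9,-0.9],[0,0,-0.183],0.4],[[1.6,2.9,-0.9],[0,0,-0.183],0.4],[[1.6,2.9,-0.9],[0,0,-0.183],0.4],[[1.6,2.9,-0.9],[0,0,-0.183],0.4],[[1.6,2.9,-0.9],[0,0,-0.183],0.4]]'
cat > bay.py <<'E'
# gap seen by the wrist: stock tops (z ~.036) on either side of bay y; args bayx bayy tag
import sys; from h import *; from rel import rel
bx,by=map(float,sys.argv[1:3])
I,z,K,M=cam("wrist");P=cloud(z,K,M);v=I.astype(int)
ok=(z>0)&(abs(P[...,2]-.0345)<.005)&(abs(P[...,0]-bx)<.023)&(v.min(-1)>70)
for s in (1,-1):
    m=ok&(abs(P[...,1]-by-s*.036)<.024)
    n,l,st,c=cv2.connectedComponentsWithStats(m.astype(np.uint8))
    if n<2: print(s,"none");continue
    g=P[l==1+np.argmax(st[1:,4])];print(s,len(g),"y range",np.round(np.percentile(g[:,1],[1,99]),4),"x",np.round(np.percentile(g[:,0],[1,99]),4),np.round(np.median(g[:,2]),4))
if len(sys.argv)>3: save(sys.argv[3],I,1.5)
print(np.round(env.sense()["tcp_pos"],4))
E
python3 bay.py .5663 -.0488 w5
```

```text
clock: 20.82
tcp_pos: [0.5556, -0.1295, 0.2769]
orientation: [-2.231, -2.205, 0.004]
contact_force: [-0.4, 0.3, -0.8]
width: 0.0446
grip_force: 62.2
1 3284 y range [-0.0293  0.004 ] x [0.5446 0.5888] 0.0344
-1 2436 y range [-0.1007 -0.0673] x [0.5439 0.5885] 0.0343
[ 0.5558 -0.1297  0.2774]
```

View pics/w5.png

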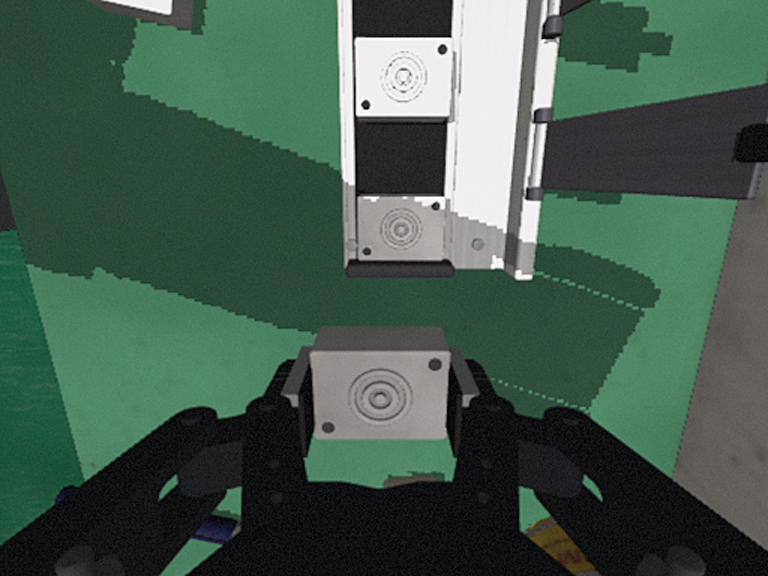

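Bay 6 is clear between stocks 5 and 7 (y -0.0673 to -0.0293, 38 mm), with its flap laid back at right. Moving above it.

```bash
python3 -c "
from h import *
" ; python3 rel.py .5664 -.0491 .235 89.4
```

```text
now [ 0.5558 -0.1297  0.2774] yaw 89.31 t 20.87 w 0.0451
[2.017, 0.245, 1.061] [-0.004, -0.001, -0.002]
```

```bash
python3 -m crank '[[[1,0.25,0.3],[0,0,0],0.4],[[2,0.25,0.6],[0,0,0],0.4],[[2,0.25,1.05],[0,0,0],0.4],[[2,0.25,1.05],[0,0,0],0.4],[[2,0.25,1.05],[0,0,0],0.4],[[2,0.25,1.05],[0,0,0],0.4]]'
python3 rel.py .5664 -.0491 .205 89.4  .5664 -.0491 .184 89.4
python3 - <<'E'
from h import *
I,z,K,M=cam("wrist");P=cloud(z,K,M);s=env.sense();T=R.from_rotvec(s["orientation"]).inv().apply(P.reshape(-1,3)-s["tcp_pos"]).reshape(P.shape)
g=T[(abs(T[...,2]-.149)<.003)&(abs(T[...,1])<.03)&(abs(T[...,0])<.03)];print(len(g),np.round(np.percentile(g,[1,99],axis=0),4))
w=P[(abs(P[...,0]-.612)<.003)&(abs(P[...,1]+.02)<.04)&(z>0)];print("behind ledge z",np.round(np.percentile(w[:,2],[10,50,90]),4))
E
```

```text
clock: 21.37
tcp_pos: [0.5682, -0.0507, 0.2376]
orientation: [2.234, 2.208, -0.0]
contact_force: [1.2, 0.0, -1.4]
width: 0.0446
grip_force: 62.1
now [ 0.5682 -0.0507  0.2376] yaw 89.31 t 21.37 w 0.0446
[0.039, -0.047, 0.814] [0.0, 0.0, -0.002]
[0.039, -0.047, 1.339] [0.0, 0.0, -0.002]
5638 [[-0.0149 -0.0245  0.1471]
 [ 0.0186  0.0236  0.1517]]
behind ledge z [0.0108 0.1209 0.1288]
```

```bash
python3 -m crank '[[[0.02,-0.03,0.4],[0,0,0],0.4],[[0.02,-0.03,0.6],[0,0,0],0.4],[[0.02,-0.03,0.6],[0,0,0],0.4],[[0.02,-0.03,0.6],[0,0,0],0.4],[[0.02,-0.03,0.6],[0,0,0],0.4]]'
python3 rel.py .5669 -.0499 .1845 89.4
```

```text
clock: 21.83
tcp_pos: [0.5675, -0.0494, 0.2137]
orientation: [2.234, 2.208, 0.001]
contact_force: [0.1, 0.1, -1.6]
width: 0.045
grip_force: 62.2
now [ 0.5675 -0.0494  0.2137] yaw 89.34 t 21.83 w 0.045
[-0.014, -0.016, 0.73] [0.001, 0.0, -0.001]
```

Underside is now at about z 0.042, just above the stocks. Lowering slowly.

```bash
python3 -m crank '[[[-0.01,-0.01,0.1],[0,0,0],0.4],[[-0.01,-0.01,0.2],[0,0,0],0.4],[[-0.01,-0.01,0.3],[0,0,0],0.4],[[-0.01,-0.01,0.4],[0,0,0],0.4],[[-0.01,-0.01,0.5],[0,0,0],0.4],[[-0.01,-0.01,0.6],[0,0,0],0.4],[[-0.01,-0.01,0.68],[0,0,0],0.4],[[-0.01,-0.01,0.7],[0,0,0],0.4],[[-0.01,-0.01,0.7],[0,0,0],0.4]]'
```

```text
clock: 22.58
tcp_pos: [0.5671, -0.0492, 0.1873]
orientation: [-2.232, -2.209, 0.002]
contact_force: [-7.8, 1.1, 14.6]
width: 0.045
grip_force: 74.0
```

```bash
python3 - <<'E'
from h import *
I,z,K,M=cam("wrist");np.savez("w6",I=I,z=z,K=K,M=M);save("w6",I[80:330,130:390],2.4)
P=cloud(z,K,M)
# top-plane fit of held insert, neighbour stock 5
s=env.sense()
for n,y in (("held",-.0485),("s5",-.0125)):
    m=(abs(P[...,1]-y)<.014)&(abs(P[...,0]-.567)<.02)&(P[...,2]<.05)&(P[...,2]>.025);g=P[m]
    A=np.c_[g[:,0]-.567,g[:,1]-y,np.ones(len(g))];c=np.linalg.lstsq(A,g[:,2],rcond=None)[0];print(n,len(g),np.round(c,4))
E
```

```text
held 3862 [-0.0053  0.0023  0.0378]
s5 4595 [-0.0012  0.0032  0.0344]
```

View pics/w6.png

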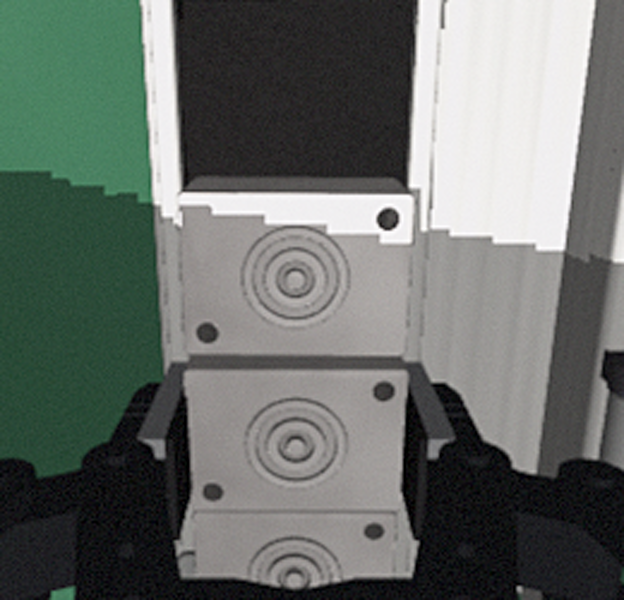

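```bash
python3 - <<'E'
from h import *
d=np.load("w6.npz");I,z,K,M=[d[k] for k in "IzKM"];P=cloud(z,K,M)
for row in (120,215):
  print(row,[(round(P[row,c,0]*1e3-567),round(P[row,c,1]*1e3),round(P[row,c,2]*1e3,1)) for c in range(188,385,5)])
print(env.sense()["joint_positions"],env.sense()["tcp_pos"],R.from_rotvec(env.sense()["orientation"]).as_matrix()[:,2])
E
```

```text
120 [(-37, 22, np.float64(-0.3)), (-31, 22, np.float64(11.7)), (-27, 22, np.float64(17.0)), (-25, 22, np.float64(15.4)), (-23, 22, np.float64(13.0)), (-20, 22, np.float64(12.3)), (-18, 22, np.float64(12.5)), (-15, 22, np.float64(12.2)), (-13, 22, np.float64(12.8)), (-10, 22, np.float64(12.4)), (-7, 22, np.float64(12.0)), (-5, 22, np.float64(12.0)), (-2, 22, np.float64(12.1)), (0, 22, np.float64(12.3)), (3, 22, np.float64(12.1)), (6, 22, np.float64(12.7)), (8, 22, np.float64(12.1)), (11, 22, np.float64(12.7)), (13, 21, np.float64(12.2)), (16, 21, np.float64(13.1)), (19, 21, np.float64(11.7)), (21, 21, np.float64(13.1)), (24, 21, np.float64(12.3)), (26, 21, np.float64(17.0)), (28, 21, np.float64(16.2)), (32, 21, np.float64(11.0)), (35, 21, np.float64(10.8)), (37, 21, np.float64(11.8)), (40, 21, np.float64(11.9)), (42, 21, np.float64(11.8)), (45, 21, np.float64(10.4)), (48, 21, np.float64(11.0)), (51, 21, np.float64(9.9)), (53, 21, np.float64(11.2)), (55, 21, np.float64(12.2)), (57, 21, np.float64(12.9)), (61, 21, np.float64(11.2)), (62, 21, np.float64(14.2)), (62, 21, np.float64(19.1))
[... 687 characters left out ...]
, np.float64(34.0)), (28, -30, np.float64(16.0)), (32, -32, np.float64(10.3)), (35, -32, np.float64(10.2)), (38, -32, np.float64(10.3)), (41, -32, np.float64(10.8)), (43, -32, np.float64(12.0)), (46, -32, np.float64(11.7)), (49, -32, np.float64(11.0)), (52, -32, np.float64(11.4)), (55, -32, np.float64(10.6)), (58, -32, np.float64(11.3)), (61, -32, np.float64(11.0)), (62, -30, np.float64(16.2)), (62, -28, np.float64(22.0)), (62, -26, np.float64(27.6)), (61, -24, np.float64(33.6)), (63, -23, np.float64(35.0))]
[-2.09742428e-01  3.81902431e-01  1.86713445e+00 -2.51790756e-04
  8.94521751e-01 -1.99141453e-01] [ 0.56706285 -0.04917034  0.18733169] [-1.96376355e-03  2.17258466e-04 -9.99998048e-01]
```

The insert sits square in the gap but 3.4 mm high. The fingertips rest on the ledges, so they do reach about 171 mm. Releasing here lets it drop the last few mm. The next grips will be 6 mm higher.

```bash
python3 -m crank '[[[0,0,-0.05],[0,0,0],0.45],[[0,0,-0.05],[0,0,0],0.52],[[0,0,-0.05],[0,0,0],0.54],[[0,0,-0.05],[0,0,0],0.58],[[0,0,-0.05],[0,0,0],0.64],[[0,0,-0.05],[0,0,0],0.64],[[0,0,-0.3],[0,0,0],0.64],[[0,0,-0.6],[0,0,0],0.64],[[0,0,-0.9],[0,0,0],0.64],[[0,0,-1.2],[0,0,0],0.64],[[-0.5,0,-1.6],[0,0,0],0.64],[[-1,0,-2],[0,0,0],0.64]]'
cat > top.py <<'E'
import sys; from h import *
I,z,K,M=cam("wrist");P=cloud(z,K,M)
for a in sys.argv[2:]:
    x,y=map(float,a.split(","));m=(abs(P[...,1]-y)<.012)&(abs(P[...,0]-x)<.018)&(P[...,2]<.05)&(P[...,2]>.025);g=P[m]
    if len(g)<50: print(a,"few");continue
    A=np.c_[g[:,0]-x,g[:,1]-y,np.ones(len(g))];c=np.linalg.lstsq(A,g[:,2],rcond=None)[0]
    m=(abs(P[...,1]-y)<.026)&(abs(P[...,0]-x)<.03)&(abs(P[...,2]-c[2])<.003);n,l,st,_=cv2.connectedComponentsWithStats(m.astype(np.uint8));k=1+np.argmax(st[1:,4]);print(a,"slopes,z",np.round(c,4),np.round(np.percentile(P[l==k],[1,99],axis=0)[:,:2],4).tolist())
if sys.argv[1]!="-": save(sys.argv[1],I,1.5)
E
python3 top.py - .5664,-.0485 .567,-.0125 .566,-.085; python3 rel.py .43 -.02 .30 78
```

```text
clock: 23.63
tcp_pos: [0.5664, -0.0888, 0.2671]
orientation: [2.23, 2.211, 0.001]
contact_force: [-0.2, 0.2, -0.6]
width: 0.0545
grip_force: 0.0
.5664,-.0485 slopes,z [0.0006 0.0052 0.0345] [[0.5447, -0.0643], [0.5897, -0.0308]]
.567,-.0125 slopes,z [-0.0018  0.0012  0.0346] [[0.5447, -0.0293], [0.5896, 0.0045]]
.566,-.085 slopes,z [-0.0024  0.0032  0.0344] [[0.5437, -0.1004], [0.5886, -0.0673]]
now [ 0.5684 -0.0928  0.2714] yaw 89.38 t 23.68 w 0.0546
[1.779, -3.473, -0.753] [0.009, 0.004, 0.199]
```

Insert c is flat and fully down at the neighbours' height, and they haven't shifted. Next is insert b.

```bash
python3 -m crank '[[[0.3,-1,-0.75],[0,0,0.2],0.75],[[1,-2,-0.75],[0,0,0.2],0.75],[[1.8,-3.45,-0.75],[0,0,0.2],0.75],[[1.8,-3.45,-0.75],[0,0,0.2],0.75],[[1.8,-3.45,-0.75],[0,0,0.2],0.75],[[1.8,-3.45,-0.75],[0,0,0.2],0.75],[[1.8,-3.45,-0.75],[0,0,0.2],0.75],[[1.8,-3.45,-0.75],[0,0,0.2],0.75]]'
sed -i 's/\.007+\.1734/.177/' ins.py; python3 ins.py .4356 .0396
```

```text
clock: 24.35
tcp_pos: [0.4308, -0.0163, 0.2967]
orientation: [2.441, 1.973, 0.004]
contact_force: [-0.3, -0.3, 0.3]
width: 0.0642
grip_force: 0.0
((435.92645263671875, 40.18658447265625), (33.396942138671875, 46.23770523071289), 77.8766860961914) 1974 z 0.02231644600463721
yaw 77.87667
now [ 0.4309 -0.0164  0.2965] yaw 77.88 t 24.4 w 0.0642
[1.409, -0.178, 1.413] [0.003, 0.0, 0.0]
[1.409, -0.183, 2.988] [0.003, 0.0, 0.0]
```

```bash
python3 -m crank '[[[1.43,-0.18,0.5],[0,0,0],0.75],[[1.43,-0.18,1.2],[0,0,0],0.75],[[1.43,-0.18,2],[0,0,0],0.75],[[1.43,-0.18,2.7],[0,0,0],0.75],[[1.43,-0.18,2.98],[0,0,0],0.75],[[1.43,-0.18,2.98],[0,0,0],0.75],[[1.43,-0.18,2.98],[0,0,0],0.75],[[1.43,-0.18,2.98],[0,0,0],0.75]]'
python3 -m crank '[[[0,0,0],[0,0,0],0.4],[[0,0,0],[0,0,0],0.4],[[0,0,0],[0,0,0],0.4],[[0,0,0],[0,0,0],0.4],[[0,0,0],[0,0,0],0.4],[[0,0,0],[0,0,0],0.4],[[0,0,0],[0,0,0],0.4]]'
python3 -m crank '[[[0,0,-0.5],[0,0,0],0.4],[[0,0,-1],[0,0,0],0.4],[[0,0,-1.8],[0,0,0],0.4],[[0,0,-1.8],[0,0,0],0.4],[[0,0,-1.8],[0,0,0],0.4],[[0,0,-1.8],[0,0,0],0.4]]'
cat > held.py <<'E'
from h import *
I,z,K,M=cam("wrist");P=cloud(z,K,M);s=env.sense();T=R.from_rotvec(s["orientation"]).inv().apply(P.reshape(-1,3)-s["tcp_pos"]).reshape(P.shape)
m=(abs(T[...,2]-.153)<.009)&(abs(T[...,1])<.0215)&(abs(T[...,0])<.03)&(I.min(-1)>50);g=T[m];zm=np.median(g[:,2]);g=g[abs(g[:,2]-zm)<.003]
q=np.percentile(g,[1,99],axis=0);print("held: top below tcp",round(zm,4),"tool x",np.round(q[:,0],4),"centre",np.round(q[:,0].mean(),4))
E
python3 held.py; python3 rel.py .567 -.05 .28 89.4
```

```text
clock: 25.07
tcp_pos: [0.4357, 0.0413, 0.1769]
orientation: [2.442, 1.974, 0.003]
contact_force: [0.4, 0.0, -0.0]
width: 0.0636
grip_force: 0.0
clock: 25.65
tcp_pos: [0.4357, 0.0415, 0.1778]
orientation: [2.441, 1.973, 0.005]
contact_force: [-0.5, -0.7, 6.4]
width: 0.0446
grip_force: 62.6
clock: 26.15
tcp_pos: [0.4335, 0.0417, 0.2475]
orientation: [-2.443, -1.975, 0.001]
contact_force: [0.1, -0.1, -1.7]
width: 0.0445
grip_force: 61.9
held: top below tcp 0.1548 tool x [-0.0177  0.0158] centre -0.0009
now [0.4331 0.0418 0.2468] yaw 77.92 t 26.2 w 0.0445
[-1.543, 3.751, -0.839] [-0.002, 0.0, -0.2]
```

```bash
python3 -m crank '[[[0,0.5,-0.85],[0,0,-0.2],0.4],[[-0.5,1.3,-0.85],[0,0,-0.2],0.4],[[-1.5,3.7,-0.85],[0,0,-0.2],0.4],[[-1.5,3.7,-0.85],[0,0,-0.2],0.4],[[-1.5,3.7,-0.85],[0,0,-0.2],0.4],[[-1.5,3.7,-0.85],[0,0,-0.2],0.4],[[-1.5,3.7,-0.85],[0,0,-0.2],0.4],[[-1.5,3.7,-0.85],[0,0,-0.2],0.4]]'
python3 bay.py .567 .0235; python3 rel.py .567 .0245 .22 89.4
```

```text
clock: 26.87
tcp_pos: [0.5648, -0.0475, 0.2795]
orientation: [-2.23, -2.206, 0.004]
contact_force: [0.1, -0.3, -1.4]
width: 0.0446
grip_force: 62.0
1 3054 y range [0.0433 0.0768] x [0.5456 0.5896] 0.0344
-1 2697 y range [-0.0359  0.0045] x [0.5448 0.5894] 0.0342
[ 0.5646 -0.0472  0.2798]
now [ 0.5646 -0.0472  0.2798] yaw 89.4 t 26.92 w 0.0448
[1.791, 0.047, 1.498] [-0.005, -0.001, -0.0]
```

```bash
python3 -m crank '[[[1,0.05,0.4],[0,0,0],0.4],[[1.8,0.05,0.8],[0,0,0],0.4],[[1.8,0.05,1.2],[0,0,0],0.4],[[1.8,0.05,1.48],[0,0,0],0.4],[[1.8,0.05,1.48],[0,0,0],0.4],[[1.8,0.05,1.48],[0,0,0],0.4],[[1.8,0.05,1.48],[0,0,0],0.4]]'
python3 held.py; python3 rel.py .5672 .0248 .1895 89.4
```

```text
clock: 27.5
tcp_pos: [0.5692, 0.0235, 0.2234]
orientation: [2.234, 2.208, 0.001]
contact_force: [-0.7, 0.8, -0.9]
width: 0.0444
grip_force: 62.0
held: top below tcp 0.1561 tool x [-0.0177  0.0159] centre -0.0009
now [0.5695 0.0233 0.2239] yaw 89.32 t 27.55 w 0.0447
[0.036, -0.061, 0.859] [0.002, 0.0, -0.001]
```

```bash
python3 -m crank '[[[0.03,-0.06,0.2],[0,0,0],0.4],[[0.03,-0.06,0.3],[0,0,0],0.4],[[0.03,-0.06,0.3],[0,0,0],0.4],[[0.03,-0.06,0.3],[0,0,0],0.4],[[0.03,-0.06,0.3],[0,0,0],0.4]]'
python3 rel.py .5672 .0248 .1895 89.4
```

```text
clock: 27.97
tcp_pos: [0.5667, 0.0251, 0.2107]
orientation: [-2.234, -2.209, 0.0]
contact_force: [0.2, 0.3, -1.0]
width: 0.0447
grip_force: 62.0
now [0.5667 0.0251 0.2107] yaw 89.36 t 27.97 w 0.0447
[-0.008, 0.014, 0.529] [-0.0, -0.0, -0.001]
```

```bash
python3 -m crank '[[[-0.01,0.01,0.1],[0,0,0],0.4],[[-0.01,0.01,0.2],[0,0,0],0.4],[[-0.01,0.01,0.3],[0,0,0],0.4],[[-0.01,0.01,0.4],[0,0,0],0.4],[[-0.01,0.01,0.48],[0,0,0],0.4],[[-0.01,0.01,0.52],[0,0,0],0.4],[[-0.01,0.01,0.53],[0,0,0],0.4],[[-0.01,0.01,0.53],[0,0,0],0.4]]'; python3 held.py
```

```text
clock: 28.63
tcp_pos: [0.5669, 0.0249, 0.1899]
orientation: [-2.232, -2.208, 0.002]
contact_force: [-2.6, 0.4, 4.9]
width: 0.0443
grip_force: 62.6
held: top below tcp 0.1557 tool x [-0.0292  0.0295] centre 0.0001
```

On the floor (top at z 0.0342). Releasing.

```bash
python3 -m crank '[[[0,0,0],[0,0,0],0.52],[[0,0,0],[0,0,0],0.54],[[0,0,0],[0,0,0],0.58],[[0,0,0],[0,0,0],0.64],[[0,0,0],[0,0,0],0.64],[[0,0,-0.3],[0,0,0],0.64],[[0,0,-0.6],[0,0,0],0.64],[[0,0,-0.9],[0,0,0],0.64],[[0,0,-1.2],[0,0,0],0.64],[[-0.5,0,-1.6],[0,0,0],0.64],[[-1,0,-2],[0,0,0],0.64],[[-1,0,-2],[0,0,0],0.64]]'
python3 top.py - .567,.0235 .5675,.0598 .567,-.0125 ; python3 rel.py .44 .13 .30 87
```

```text
clock: 29.68
tcp_pos: [0.5689, -0.0177, 0.2752]
orientation: [2.229, 2.201, 0.007]
contact_force: [1.2, 0.1, 0.3]
width: 0.0544
grip_force: 0.0
.567,.0235 slopes,z [-0.0017  0.0039  0.0345] [[0.5447, 0.007], [0.5897, 0.0407]]
.5675,.0598 slopes,z [-0.0003  0.0036  0.0346] [[0.5456, 0.0437], [0.5906, 0.0765]]
.567,-.0125 slopes,z [-0.0053  0.0021  0.0344] [[0.5448, -0.0381], [0.5895, 0.0047]]
now [ 0.5682 -0.0165  0.2735] yaw 89.25 t 29.73 w 0.0546
[3.62, -3.248, -0.691] [0.007, 0.001, 0.039]
```

```bash
python3 -m crank '[[[0.5,-1,-0.65],[0,0,0.04],0.75],[[1.5,-2,-0.65],[0,0,0.04],0.75],[[3.6,-3.2,-0.65],[0,0,0.04],0.75],[[3.6,-3.2,-0.65],[0,0,0.04],0.75],[[3.6,-3.2,-0.65],[0,0,0.04],0.75],[[3.6,-3.2,-0.65],[0,0,0.04],0.75],[[3.6,-3.2,-0.65],[0,0,0.04],0.75],[[3.6,-3.2,-0.65],[0,0,0.04],0.75],[[3.6,-3.2,-0.65],[0,0,0.04],0.75]]'
python3 ins.py .4413 .1838
```

```text
clock: 30.48
tcp_pos: [0.4408, 0.1298, 0.2957]
orientation: [2.278, 2.163, 0.001]
contact_force: [0.8, 0.2, 0.1]
width: 0.0642
grip_force: 0.0
((441.1152648925781, 184.5019073486328), (33.35703659057617, 45.941261291503906), 87.0090103149414) 1964 z 0.022297932538564116
yaw 87.009026
now [0.4409 0.1295 0.2956] yaw 87.0 t 30.53 w 0.0642
[1.373, -0.068, 1.391] [0.0, 0.0, -0.0]
[1.373, -0.069, 2.966] [0.0, 0.0, -0.0]
```

```bash
python3 -m crank '[[[1.37,-0.07,0.5],[0,0,0],0.75],[[1.37,-0.07,1.2],[0,0,0],0.75],[[1.37,-0.07,2],[0,0,0],0.75],[[1.37,-0.07,2.7],[0,0,0],0.75],[[1.37,-0.07,2.96],[0,0,0],0.75],[[1.37,-0.07,2.96],[0,0,0],0.75],[[1.37,-0.07,2.96],[0,0,0],0.75],[[1.37,-0.07,2.96],[0,0,0],0.75]]'
python3 -m crank '[[[0,0,0],[0,0,0],0.4],[[0,0,0],[0,0,0],0.4],[[0,0,0],[0,0,0],0.4],[[0,0,0],[0,0,0],0.4],[[0,0,0],[0,0,0],0.4],[[0,0,0],[0,0,0],0.4],[[0,0,0],[0,0,0],0.4]]'
python3 -m crank '[[[0,0,-0.5],[0,0,0],0.4],[[0,0,-1],[0,0,0],0.4],[[0,0,-1.8],[0,0,0],0.4],[[0,0,-1.8],[0,0,0],0.4],[[0,0,-1.8],[0,0,0],0.4],[[0,0,-1.8],[0,0,0],0.4]]'
python3 held.py; python3 rel.py .567 .025 .28 89.4
```

```text
clock: 31.2
tcp_pos: [0.4417, 0.1849, 0.1787]
orientation: [2.277, 2.162, 0.004]
contact_force: [-0.4, 0.0, 0.4]
width: 0.0638
grip_force: 0.0
clock: 31.78
tcp_pos: [0.4418, 0.1854, 0.1794]
orientation: [2.275, 2.162, 0.006]
contact_force: [-1.1, -0.9, 6.6]
width: 0.0445
grip_force: 62.7
clock: 32.28
tcp_pos: [0.4398, 0.185, 0.249]
orientation: [2.277, 2.164, -0.0]
contact_force: [-0.6, 0.1, -1.2]
width: 0.0445
grip_force: 61.9
held: top below tcp 0.1564 tool x [-0.0169  0.0164] centre -0.0003
now [0.4393 0.1849 0.2481] yaw 87.08 t 32.33 w 0.0442
[-3.83, 3.389, -0.801] [-0.002, 0.001, -0.04]
```

```bash
python3 -m crank '[[[-0.3,0.3,-0.8],[0,0,-0.04],0.4],[[-1,1,-0.8],[0,0,-0.04],0.4],[[-3.8,3.3,-0.8],[0,0,-0.04],0.4],[[-3.8,3.3,-0.8],[0,0,-0.04],0.4],[[-3.8,3.3,-0.8],[0,0,-0.04],0.4],[[-3.8,3.3,-0.8],[0,0,-0.04],0.4],[[-3.8,3.3,-0.8],[0,0,-0.04],0.4],[[-3.8,3.3,-0.8],[0,0,-0.04],0.4],[[-3.8,3.3,-0.8],[0,0,-0.04],0.4],[[-3.8,3.3,-0.8],[0,0,-0.04],0.4]]'
python3 bay.py .5677 .0955; python3 rel.py .567 .0965 .222 89.4
```

```text
clock: 33.17
tcp_pos: [0.563, 0.0276, 0.2796]
orientation: [-2.23, -2.209, 0.003]
contact_force: [0.5, -0.4, -1.2]
width: 0.0442
grip_force: 61.9
1 3000 y range [0.115  0.1484] x [0.5464 0.5901] 0.0344
-1 2262 y range [0.0439 0.077 ] x [0.5456 0.5902] 0.0343
[0.5631 0.0277 0.2801]
now [0.5631 0.0277 0.2801] yaw 89.46 t 33.22 w 0.0444
[1.72, 0.084, 1.452] [-0.002, -0.0, 0.001]
```

```bash
python3 -m crank '[[[1,0.08,0.4],[0,0,0],0.4],[[1.72,0.08,0.8],[0,0,0],0.4],[[1.72,0.08,1.2],[0,0,0],0.4],[[1.72,0.08,1.42],[0,0,0],0.4],[[1.72,0.08,1.42],[0,0,0],0.4],[[1.72,0.08,1.42],[0,0,0],0.4],[[1.72,0.08,1.42],[0,0,0],0.4],[[1.72,0.08,1.42],[0,0,0],0.4]]'
python3 held.py; python3 rel.py .568 .0963 .2 89.4
```

```text
clock: 33.88
tcp_pos: [0.5689, 0.0948, 0.2257]
orientation: [2.233, 2.207, 0.003]
contact_force: [-0.3, 0.8, -1.1]
width: 0.0446
grip_force: 61.9
held: top below tcp 0.1573 tool x [-0.017   0.0162] centre -0.0004
now [0.5689 0.0948 0.2257] yaw 89.32 t 33.93 w 0.0443
[0.037, -0.026, 0.642] [0.002, -0.0, -0.001]
```

```bash
python3 -m crank '[[[0.04,-0.02,0.15],[0,0,0],0.4],[[0.04,-0.02,0.3],[0,0,0],0.4],[[0.04,-0.02,0.3],[0,0,0],0.4],[[0.04,-0.02,0.3],[0,0,0],0.4],[[0.04,-0.02,0.3],[0,0,0],0.4]]'
python3 rel.py .568 .0963 .1905 89.4
```

```text
clock: 34.35
tcp_pos: [0.5673, 0.0969, 0.212]
orientation: [-2.233, -2.209, 0.001]
contact_force: [0.5, -0.6, -0.2]
width: 0.0444
grip_force: 61.9
now [0.5673 0.0969 0.212 ] yaw 89.37 t 34.35 w 0.0444
[-0.014, 0.018, 0.537] [-0.001, 0.0, -0.001]
```

```bash
python3 -m crank '[[[-0.01,0.01,0.1],[0,0,0],0.4],[[-0.01,0.01,0.2],[0,0,0],0.4],[[-0.01,0.01,0.3],[0,0,0],0.4],[[-0.01,0.01,0.4],[0,0,0],0.4],[[-0.01,0.01,0.48],[0,0,0],0.4],[[-0.01,0.01,0.52],[0,0,0],0.4],[[-0.01,0.01,0.53],[0,0,0],0.4],[[-0.01,0.01,0.53],[0,0,0],0.4]]'; python3 held.py
```

```text
clock: 35.02
tcp_pos: [0.5677, 0.0966, 0.1915]
orientation: [-2.233, -2.209, 0.002]
contact_force: [-3.3, -0.7, 4.4]
width: 0.0445
grip_force: 62.5
held: top below tcp 0.1573 tool x [-0.0293  0.0295] centre 0.0001
```

```bash
python3 -m crank '[[[0,0,0],[0,0,0],0.52],[[0,0,0],[0,0,0],0.54],[[0,0,0],[0,0,0],0.58],[[0,0,0],[0,0,0],0.64],[[0,0,0],[0,0,0],0.64],[[0,0,-0.3],[0,0,0],0.64],[[0,0,-0.6],[0,0,0],0.64],[[0,0,-0.9],[0,0,0],0.64],[[0,0,-1.2],[0,0,0],0.64],[[-0.5,0,-1.6],[0,0,0],0.64],[[-1,0,-2],[0,0,0],0.64],[[-1,0,-2],[0,0,0],0.64]]'
python3 top.py w7 .5675,.096 .5675,.0598 .567,.0235 .568,.132
python3 -m crank '[[[0,0,-2.7],[0,0,0],0],[[0,0,-2.7],[0,0,0],0],[[0,0,-2.7],[0,0,0],0],[[0,0,-2.7],[0,0,1.571],0],[[0,0,-2.7],[0,0,1.571],0],[[0,0,-2.7],[0,0,1.571],0],[[0,0,-2.7],[0,0,1.571],0],[[0,0,-2.7],[0,0,1.571],0],[[0,0,-2.7],[0,0,1.571],0],[[0,0,-2.7],[0,0,1.571],0],[[0,0,-2.7],[0,0,1.571],0],[[0,0,-2.7],[0,0,1.571],0]]'
python3 -m crank '[[[0,0,0],[0,0,0.53],0],[[0,0,0],[0,0,0.53],0],[[0,0,0],[0,0,0.53],0],[[0,0,0],[0,0,0.53],0],[[0,0,0],[0,0,0.53],0],[[0,0,0],[0,0,0.53],0]]'
python3 rel.py .69 .095 .37 -.6
```

```text
clock: 36.07
tcp_pos: [0.5696, 0.0544, 0.2767]
orientation: [2.23, 2.202, 0.008]
contact_force: [0.8, -1.0, 0.7]
width: 0.0547
grip_force: 0.0
.5675,.096 slopes,z [-0.001  -0.0059  0.0345] [[0.5456, 0.0796], [0.5905, 0.1126]]
.5675,.0598 slopes,z [-0.0041 -0.0011  0.0344] [[0.5456, 0.0439], [0.5908, 0.0772]]
.567,.0235 slopes,z [-0.0048 -0.0024  0.0344] [[0.5449, -0.0021], [0.5897, 0.0408]]
.568,.132 slopes,z [-0.0018 -0.0043  0.0346] [[0.5464, 0.1152], [0.5914, 0.1483]]
clock: 37.12
tcp_pos: [0.567, 0.0574, 0.3786]
orientation: [-3.069, -0.669, 0.001]
contact_force: [0.0, 0.3, 0.1]
width: -0.0001
grip_force: 0.0
clock: 37.62
tcp_pos: [0.567, 0.0573, 0.3787]
orientation: [-3.138, 0.149, 0.002]
contact_force: [0.7, -0.3, 0.9]
width: 0.0001
grip_force: 0.0
now [0.567  0.0573 0.3787] yaw -5.44 t 37.62 w 0.0001
[2.971, -1.229, 0.215] [-0.001, 0.001, -0.085]
```

View pics/w7.png

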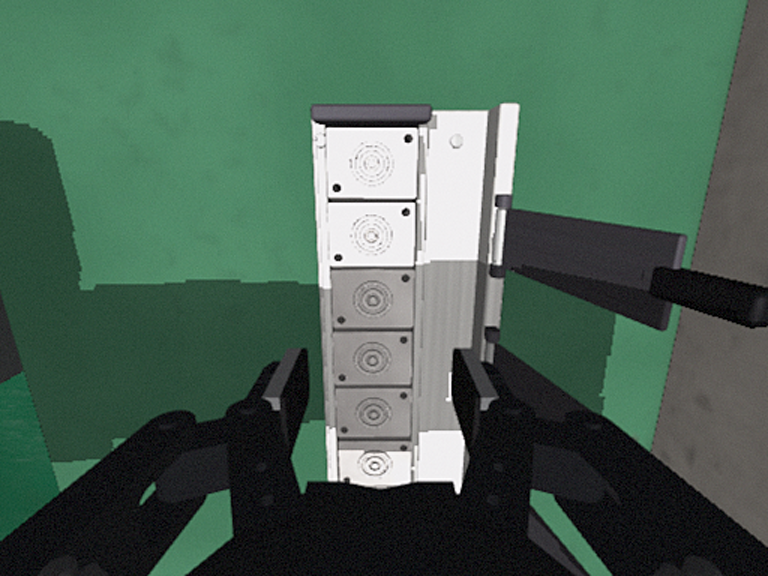

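All inserts lie flat in a row (tops at z 0.0345), and flap 2 leans back at (600,260). Moving behind it and working out the pushing path.

```bash
python3 -m crank '[[[1.5,-0.9,0],[0,0,-0.085],0],[[3,-0.9,0],[0,0,-0.085],0],[[3,-0.9,0],[0,0,-0.085],0],[[3,-0.9,0],[0,0,-0.085],0],[[3,-0.9,0],[0,0,-0.085],0],[[3,-0.9,0],[0,0,-0.085],0]]'
python3 rel.py .69 .095 .302 -.6
python3 - <<'E'
import numpy as np
o=None;L=[]
for t in np.r_[1.6,1.45,1.3,1.15,1,.85,.7,.55,.4,.28,.18,.1]:
    c=np.array([.633-.09*np.cos(t)+.002*np.sin(t)+.011,.0415+.09*np.sin(t)+.002*np.cos(t)+.1734]);L.append((round(float(t),2),*np.round((c-[.69,.302])/.04*[1,-1],2)))
print([tuple(map(float,l)) for l in L])
E
```

```text
clock: 38.12
tcp_pos: [0.6899, 0.0814, 0.378]
orientation: [-3.141, 0.014, 0.004]
contact_force: [-1.2, -0.5, 0.2]
width: -0.0
grip_force: 0.0
now [0.6899 0.0814 0.378 ] yaw -0.53 t 38.12 w -0.0
[0.006, -0.339, 1.901] [-0.0, 0.003, 0.001]
[(1.6, -1.03, -0.07), (1.45, -1.37, -0.06), (1.3, -1.7, -0.0), (1.15, -2.02, 0.1), (1.0, -2.32, 0.26), (0.85, -2.6, 0.45), (0.7, -2.84, 0.69), (0.55, -3.04, 0.96), (0.4, -3.2, 1.26), (0.28, -3.3, 1.51), (0.18, -3.35, 1.73), (0.1, -3.38, 1.9)]
```

```bash
python3 -m crank '[[[0,-0.34,0.5],[0,0,0],0],[[0,-0.34,1],[0,0,0],0],[[0,-0.34,1.9],[0,0,0],0],[[0,-0.34,1.9],[0,0,0],0],[[0,-0.34,1.9],[0,0,0],0],[[0,-0.34,1.9],[0,0,0],0]]'
python3 -m crank '[[[-1.03,0,-0.07],[0,0,0],0],[[-1.37,0,-0.06],[0,0,0],0],[[-1.7,0,0],[0,0,0],0],[[-2.02,0,0.1],[0,0,0],0],[[-2.32,0,0.26],[0,0,0],0],[[-2.6,0,0.45],[0,0,0],0],[[-2.84,0,0.69],[0,0,0],0],[[-3.04,0,0.96],[0,0,0],0],[[-3.2,0,1.26],[0,0,0],0],[[-3.3,0,1.51],[0,0,0],0],[[-3.35,0,1.73],[0,0,0],0],[[-3.38,0,1.85],[0,0,0],0]]'
python3 rel.py .553 .0953 .2144 -.6; python3 flap.py
```

```text
clock: 38.62
tcp_pos: [0.69, 0.0946, 0.305]
orientation: [-3.141, 0.016, -0.002]
contact_force: [0.0, -0.0, -0.4]
width: -0.0001
grip_force: 0.0
clock: 39.62
tcp_pos: [0.5552, 0.0959, 0.2288]
orientation: [-3.142, 0.016, -0.001]
contact_force: [0.9, -0.9, -0.1]
width: -0.0004
grip_force: 0.3
now [0.5552 0.0959 0.2288] yaw -0.58 t 39.62 w -0.0004
[-0.055, 0.016, 0.359] [-0.0, -0.001, 0.0]
2 121 theta [0.095 0.124 0.359]
4 67 theta [1.795 1.809 1.83 ]
6 72 theta [1.814 1.823 1.85 ]
```

```bash
python3 -m crank '[[[-0.05,0,0.15],[0,0,0],0],[[-0.05,0,0.25],[0,0,0],0],[[-0.05,0,0.32],[0,0,0],0],[[-0.05,0,0.38],[0,0,0],0],[[-0.05,0,0.38],[0,0,0],0],[[-0.05,0,0.38],[0,0,0],0]]'; python3 flap.py
```

```text
clock: 40.17
tcp_pos: [0.5554, 0.096, 0.2163]
orientation: [-3.141, 0.016, -0.009]
contact_force: [1.1, -0.1, 6.5]
width: -0.0001
grip_force: 2.7
2 47 theta [0.137 0.289 0.758]
4 85 theta [0.859 1.8   1.818]
6 73 theta [1.814 1.825 1.85 ]
```

```bash
python3 -m crank '[[[0,0,0.08],[0,0,0],0],[[0,0,0.08],[0,0,0],0],[[0,0,0.08],[0,0,0],0]]'
python3 -m crank '[[[0,0,-1],[0,0,0],0],[[0,0,-2],[0,0,0],0],[[0,0,-3],[0,0,0],0],[[0,0,-4],[0,0,0],0],[[0,0.9,-4.1],[0,0,0],0],[[1,1.8,-4.1],[0,0,0],0],[[2,1.8,-4.1],[0,0,0],0],[[3.4,1.8,-4.1],[0,0,0],0],[[3.4,1.8,-4.1],[0,0,0],0],[[3.4,1.8,-4.1],[0,0,0],0],[[3.4,1.8,-4.1],[0,0,0],0]]'
python3 flap.py; python3 rel.py .69 .0237 .303 -.6
```

```text
clock: 40.47
tcp_pos: [0.5558, 0.0961, 0.2157]
orientation: [3.141, -0.015, 0.007]
contact_force: [-5.3, -0.8, 21.7]
width: -0.0004
grip_force: 10.3
clock: 41.38
tcp_pos: [0.6893, 0.0223, 0.3737]
orientation: [-3.141, 0.016, 0.002]
contact_force: [-0.5, -0.1, -0.4]
width: 0.0004
grip_force: 0.0
2 2 theta [0.037 0.037 0.037]
4 60 theta [1.798 1.811 1.837]
6 74 theta [1.813 1.823 1.848]
now [0.6884 0.0226 0.3737] yaw -0.58 t 41.43 w 0.0001
[0.044, -0.028, 1.768] [-0.0, 0.002, 0.0]
```

```bash
python3 -m crank '[[[0.04,-0.03,0.5],[0,0,0],0],[[0.04,-0.03,1],[0,0,0],0],[[0.04,-0.03,1.74],[0,0,0],0],[[0.04,-0.03,1.74],[0,0,0],0],[[0.04,-0.03,1.74],[0,0,0],0],[[0.04,-0.03,1.74],[0,0,0],0]]'
python3 -m crank '[[[-1.03,0,-0.07],[0,0,0],0],[[-1.37,0,-0.06],[0,0,0],0],[[-1.7,0,0],[0,0,0],0],[[-2.02,0,0.1],[0,0,0],0],[[-2.32,0,0.26],[0,0,0],0],[[-2.6,0,0.45],[0,0,0],0],[[-2.84,0,0.69],[0,0,0],0],[[-3.04,0,0.96],[0,0,0],0],[[-3.2,0,1.26],[0,0,0],0],[[-3.3,0,1.51],[0,0,0],0],[[-3.35,0,1.73],[0,0,0],0],[[-3.38,0,1.85],[0,0,0],0]]'
python3 flap.py; python3 rel.py .553 .0237 .2155 -.6
```

```text
clock: 41.93
tcp_pos: [0.6898, 0.024, 0.3063]
orientation: [3.141, -0.015, 0.001]
contact_force: [-0.4, -0.4, 0.4]
width: -0.0002
grip_force: 0.0
clock: 42.93
tcp_pos: [0.5548, 0.0252, 0.2306]
orientation: [-3.142, 0.016, -0.001]
contact_force: [0.7, -0.6, -0.2]
width: 0.0001
grip_force: 0.2
2 2 theta [0.034 0.035 0.035]
4 156 theta [0.119 0.145 0.377]
6 81 theta [1.809 1.823 1.847]
now [0.5545 0.0252 0.2298] yaw -0.58 t 42.98 w 0.0
[-0.036, 0.037, 0.358] [-0.0, 0.001, 0.0]
```

```bash
python3 -m crank '[[[0,0,0.15],[0,0,0],0],[[0,0,0.25],[0,0,0],0],[[0,0,0.33],[0,0,0],0],[[0,0,0.4],[0,0,0],0],[[0,0,0.44],[0,0,0],0],[[0,0,0.46],[0,0,0],0],[[0,0,0.46],[0,0,0],0],[[0,0,0.46],[0,0,0],0]]'
python3 -m crank '[[[0,0,-1],[0,0,0],0],[[0,0,-2],[0,0,0],0],[[0,0,-3],[0,0,0],0],[[0,0,-4],[0,0,0],0],[[0,0.9,-4.1],[0,0,0],0],[[1,1.8,-4.1],[0,0,0],0],[[2,1.8,-4.1],[0,0,0],0],[[3.4,1.8,-4.1],[0,0,0],0],[[3.4,1.8,-4.1],[0,0,0],0],[[3.4,1.8,-4.1],[0,0,0],0],[[3.4,1.8,-4.1],[0,0,0],0]]'
python3 flap.py; python3 rel.py .689 -.0484 .304 -.6
```

```text
clock: 43.65
tcp_pos: [0.5557, 0.0251, 0.2159]
orientation: [3.141, -0.015, -0.001]
contact_force: [-7.0, 0.5, 18.4]
width: 0.0005
grip_force: 8.2
clock: 44.57
tcp_pos: [0.6909, -0.0484, 0.3757]
orientation: [-3.141, 0.016, 0.002]
contact_force: [0.1, 0.2, 0.1]
width: 0.0002
grip_force: 0.0
2 1 theta [0.047 0.047 0.047]
4 1 theta [0.043 0.043 0.043]
6 73 theta [1.81  1.822 1.846]
now [ 0.6901 -0.0482  0.3758] yaw -0.57 t 44.62 w -0.0002
[-0.023, 0.006, 1.794] [-0.0, 0.002, 0.0]
```

```bash
python3 -m crank '[[[-0.02,0,0.5],[0,0,0],0],[[-0.02,0,1],[0,0,0],0],[[-0.02,0,1.77],[0,0,0],0],[[-0.02,0,1.77],[0,0,0],0],[[-0.02,0,1.77],[0,0,0],0],[[-0.02,0,1.77],[0,0,0],0]]'
python3 -m crank '[[[-1.03,0,-0.07],[0,0,0],0],[[-1.37,0,-0.06],[0,0,0],0],[[-1.7,0,0],[0,0,0],0],[[-2.02,0,0.1],[0,0,0],0],[[-2.32,0,0.26],[0,0,0],0],[[-2.6,0,0.45],[0,0,0],0],[[-2.84,0,0.69],[0,0,0],0],[[-3.04,0,0.96],[0,0,0],0],[[-3.2,0,1.26],[0,0,0],0],[[-3.3,0,1.51],[0,0,0],0],[[-3.35,0,1.73],[0,0,0],0],[[-3.38,0,1.85],[0,0,0],0]]'
python3 flap.py; python3 rel.py .553 -.0484 .2155 -.6
```

```text
clock: 45.12
tcp_pos: [0.6891, -0.0481, 0.3072]
orientation: [3.141, -0.016, 0.001]
contact_force: [-0.1, -0.6, 0.2]
width: -0.0005
grip_force: 0.0
clock: 46.12
tcp_pos: [0.5541, -0.0469, 0.2314]
orientation: [3.141, -0.016, 0.001]
contact_force: [0.5, -0.6, 0.5]
width: -0.0001
grip_force: 0.2
2 0 theta None
4 3 theta [0.034 0.037 0.037]
6 174 theta [0.125 0.161 0.366]
now [ 0.5537 -0.0468  0.2306] yaw -0.58 t 46.17 w -0.0001
[-0.016, 0.041, 0.377] [-0.0, 0.001, 0.0]
```

Press it shut, withdraw, then check flatness with the wrist camera from the front.

```bash
python3 -m crank '[[[0,0,0.15],[0,0,0],0],[[0,0,0.25],[0,0,0],0],[[0,0,0.33],[0,0,0],0],[[0,0,0.4],[0,0,0],0],[[0,0,0.45],[0,0,0],0],[[0,0,0.48],[0,0,0],0],[[0,0,0.48],[0,0,0],0],[[0,0,0.48],[0,0,0],0]]'
python3 -m crank '[[[0,0,-1],[0,0,0],0],[[0,0,-2],[0,0,0],0],[[0,0,-3],[0,0,0],0],[[-1,-0.9,-3.6],[0,0,0],0],[[-2,-1.75,-3.6],[0,0,0],0],[[-2.6,-1.75,-3.6],[0,0,0],0],[[-2.6,-1.75,-3.6],[0,0,0],0],[[-2.6,-1.75,-3.6],[0,0,0],0],[[-2.6,-1.75,-3.6],[0,0,0],0],[[-2.6,-1.75,-3.6],[0,0,0],0]]'
python3 - <<'E'
from h import *
I,z,K,M=cam("wrist");save("w8",I,1.5);P=cloud(z,K,M);v=I.max(-1)
for n,y in ((2,.0957),(4,.0238),(6,-.0482)):
    g=P[(abs(P[...,1]-y)<.012)&(P[...,0]>.542)&(P[...,0]<.62)&(P[...,2]>.03)&(P[...,2]<.08)]
    t=P[(abs(P[...,1]-y)<.004)&(P[...,0]>.518)&(P[...,0]<.536)&(P[...,2]>.03)&(P[...,2]<.08)]
    a=np.polyfit(g[:,0]-.58,g[:,2],1);print(n,"slope,z",np.round(a,4),len(g),"tab top z",np.round(np.median(t[:,2]),4),len(t))
E
```

```text
clock: 46.83
tcp_pos: [0.555, -0.047, 0.2159]
orientation: [3.141, -0.015, -0.001]
contact_force: [-7.0, 2.2, 17.2]
width: -0.0001
grip_force: 8.3
clock: 47.67
tcp_pos: [0.4522, 0.0237, 0.3573]
orientation: [3.141, -0.017, 0.003]
contact_force: [0.6, 0.5, 0.8]
width: -0.0003
grip_force: 0.0
2 slope,z [-0.0058  0.0433] 2260 tab top z 0.0462 152
4 slope,z [-0.0038  0.0432] 2283 tab top z 0.0461 150
6 slope,z [-0.0023  0.0431] 2265 tab top z 0.0461 141
```

View pics/w8.png

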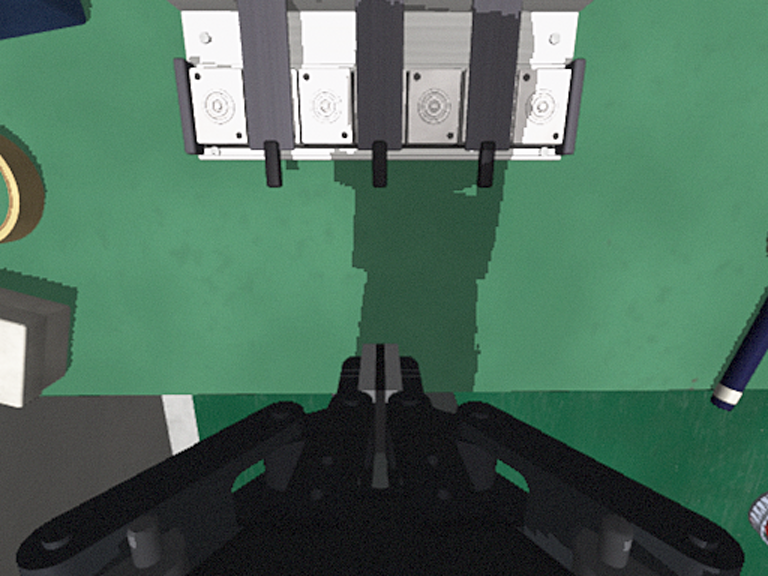

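All three flaps are level (tab tops at z 0.046, slopes under 0.006 rad), the neighbours are in place, and no inserts are left on the cabinet. Handing in.

```bash
python3 -c "
from bench import env
print(env.sign_off())"
```

```text
the job is handed in; nothing more can be done
None
```

The job is handed in: all three inserts lie flat in bays 2, 4 and 6, all three flaps are shut, the neighbouring stock inserts have not shifted, and the run took about 48 s; the judge returned no verdict.

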